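Load the sauce tubs into the chilling chest

TASK

Switch the chilling chest's fan off with the toggle (towards red), raise the chest's lid until it meets its stop, and stand every sauce tub on the table upright on the chest's floor. Then shut the lid fully and switch the fan back on (towards green). The fan must never be on while the lid is up, and the bowl, the bottle and the shaker must be left where they stand.

Things in the scene. Friction and masses are not known exactly. Their poses are not given: they have to be found in the camera images.
- chest: White fixed chest with an aluminium lid: 196 (its x) by 266 (its y) mm, rim 100 mm above the table. Walls 8 mm, floor 12 mm thick: inside 180 (x) by 250 (y) by 88 mm deep. Origin: centre of its underside, on the table. The lid's hinge runs along its y on its +x rim, the handle is on its -x side. Does not move.
- chest_in (a point): Centre of the chest's inner floor, 12 mm above the table, with the chest's axes.
- lid (a joint): Hinge angle of the chest's lid in rad: 0 shut on the rim, 1.9 wide open against its stop (leaning back past upright). A stiff hinge: let go, the lid sinks shut by itself below about 0.7 rad and stays where it is left above about 1.0 rad; moving it takes under 5 N at the handle. The lid is a 10 mm slab (its underside just above the rim), 0.3 kg.
- lid_hinge (a point): Middle of the lid's hinge line, 98 mm along the chest's +x from its middle and 104 mm above the table. The point's axes turn with the lid.
- lid_handle (a point): Middle of the black handle bar, 12 mm thick, 130 mm long, parallel to the hinge. Lid shut: 226 mm from the hinge line along the chest's -x, 20 mm above it (124 mm above the table), 30 mm outside the lid's edge, free all round. It turns with the lid (331 mm high at most) and can be pinched from above along the whole swing, turning between the fingers.
- switch_box: Grey, fixed switch box on the table, 110 (its x) by 80 (its y) by 60 mm high, with a toggle on top. A red bar on its top marks the off end (its -x), a green bar the on end (its +x). Origin: centre of its underside. Does not move.
- toggle (a joint): Angle of the chest's fan switch in rad: 0 is off (toggle leaning 0.6 rad towards the red bar, the box's -x), 1.2 is on (leaning 0.6 rad towards the green bar, its +x). Over-centre: pushed past upright (0.6) it drops by itself to the stop on that side and rests there. Under 2 N at the knob moves it. Starts on.
- toggle_pivot (a point): Toggle's pivot, 62 mm above the table over the middle of the switch box; the toggle swings about the box's y axis.
- toggle_knob (a point): Centre of the toggle's black ball knob, 28 mm across, 85 mm from the pivot on a 12 mm steel rod; about 132 mm above the table at either stop.
- bowl: Steel mixing bowl, 120 mm across, 60 mm high; origin under its middle. A bystander.
- bottle: Amber drinks bottle, 62 mm across, 190 mm tall; origin under its middle. A bystander.
- shaker: Clear spice shaker with a steel top, 54 mm across, 88 mm tall; origin under its middle. A bystander.
- tub_a: Closed round sauce tub, white, with red lid and band: a plain rigid cylinder 56 mm across, 75 mm tall, about 0.2 kg. Origin: centre of its underside, its z axis up. Stands on the table, or is absent (None) in some starts.
- tub_b: Closed round sauce tub, white, with green lid and band: a plain rigid cylinder 56 mm across, 75 mm tall, about 0.2 kg. Origin: centre of its underside, its z axis up. Stands on the table, or is absent (None) in some starts.
- tub_c: Closed round sauce tub, white, with yellow lid and band: a plain rigid cylinder 56 mm across, 75 mm tall, about 0.2 kg. Origin: centre of its underside, its z axis up. Stands on the table, or is absent (None) in some starts.
- tub_d: Closed round sauce tub, white, with orange lid and band: a plain rigid cylinder 56 mm across, 75 mm tall, about 0.2 kg. Origin: centre of its underside, its z axis up. Stands on the table, or is absent (None) in some starts.
Things that resemble listed ones, but are neither listed nor needed, are in the scene too. There is more than one size of the tub_a; the job needs the larger. There is more than one size of the tub_c; the job needs the larger.

How it is judged:
On the way, in this order (a step that is already met when the one before it is completed fails the run):
1. the fan is switched off while the lid is still shut (value of joint toggle below 0.12 rad and value of joint lid below 0.1 rad), for 0.2 s.
2. the lid is open against its stop, with the fan off (value of joint lid above 1.83 rad and value of joint toggle below 0.12 rad), for 0.2 s.
3. every tub stands upright on the floor of the chest and is let go (x of tub_a in the frame of chest_in between -0.07 and 0.07 m and y of tub_a in the frame of chest_in between -0.105 and 0.105 m and z of tub_a in the frame of chest_in between -0.008 and 0.008 m and angle between each of tub_a, tub_b, tub_c, tub_d's own z axis and vertical below 0.15 rad and x of tub_b in the frame of chest_in between -0.07 and 0.07 m and y of tub_b in the frame of chest_in between -0.105 and 0.105 m and z of tub_b in the frame of chest_in between -0.008 and 0.008 m and x of tub_c in the frame of chest_in between -0.07 and 0.07 m and y of tub_c in the frame of chest_in between -0.105 and 0.105 m and z of tub_c in the frame of chest_in between -0.008 and 0.008 m and x of tub_d in the frame of chest_in between -0.07 and 0.07 m and y of tub_d in the frame of chest_in between -0.105 and 0.105 m and z of tub_d in the frame of chest_in between -0.008 and 0.008 m and contact force between each of tub_a, tub_b, tub_c, tub_d and the fingers below 0.2 N), for 0.2 s.
4. the lid is fully shut with the fan still off (value of joint lid below 0.05 rad and value of joint toggle below 0.12 rad), for 0.2 s.
5. the fan is switched on (value of joint toggle above 1.08 rad), for 0.2 s.
At the end, for the whole second after the job is handed in: Every tub present stands upright (within 0.15 rad) on the chest's inner floor (underside within 8 mm of it, axis within 70 mm of the middle along the chest's x and 105 mm along its y) and is at rest; the lid is shut (under 0.05 rad) and the toggle is on (over 1.08 rad) (x of tub_a in the frame of chest_in between -0.07 and 0.07 m and y of tub_a in the frame of chest_in between -0.105 and 0.105 m and z of tub_a in the frame of chest_in between -0.008 and 0.008 m and angle between each of tub_a, tub_b, tub_c, tub_d's own z axis and vertical below 0.15 rad and x of tub_b in the frame of chest_in between -0.07 and 0.07 m and y of tub_b in the frame of chest_in between -0.105 and 0.105 m and z of tub_b in the frame of chest_in between -0.008 and 0.008 m and x of tub_c in the frame of chest_in between -0.07 and 0.07 m and y of tub_c in the frame of chest_in between -0.105 and 0.105 m and z of tub_c in the frame of chest_in between -0.008 and 0.008 m and x of tub_d in the frame of chest_in between -0.07 and 0.07 m and y of tub_d in the frame of chest_in between -0.105 and 0.105 m and z of tub_d in the frame of chest_in between -0.008 and 0.008 m and value of joint lid below 0.05 rad and value of joint toggle above 1.08 rad and linear speed of each of tub_a, tub_b, tub_c, tub_d below 0.02 m/s); the robot touches nothing.
It fails at once if the fan is on while the lid is up (over 0.2 rad) (value of joint toggle above 0.6 rad and value of joint lid above 0.2 rad).
It fails at once if the bowl is pushed more than 30 mm or knocked over (distance of bowl from where it was at the start of the episode above 0.03 m or angle between bowl's own z axis and vertical above 0.5 rad).
It fails at once if the bottle is pushed more than 30 mm or knocked over (distance of bottle from where it was at the start of the episode above 0.03 m or angle between bottle's own z axis and vertical above 0.5 rad).
It fails at once if the shaker is pushed more than 30 mm or knocked over (distance of shaker from where it was at the start of the episode above 0.03 m or angle between shaker's own z axis and vertical above 0.5 rad).
Of tub_a, tub_b, tub_c, tub_d only 2 to 4 are there at a start; the rules pass over those that are not, and their reading is None.
At some moment in a run one of tub_a, tub_b, tub_c, tub_d may be knocked a few centimetres aside while the robot is not near it.
It also fails if it takes over 208 s, if anything falls off the work surface, if the arm or the gripper's body presses on something with over 40 N, if the wrist force passes 120 N, or if a joint passes its speed limit or range.

ROBOT

A 6-joint arm with a two-finger parallel gripper is mounted at the origin on the work surface. World frame = base frame: x ahead of the robot, y to its left, z up, the work surface at z = 0. Lengths are in m, angles in rad, forces in N, time in s.
With the tool pointing down it reaches from about 0.375 to 0.9 m from the base axis. Payload 3.1 kg.
Tool frame: the origin (TCP) lies midway between the tips of the shut fingers; the grasp point (between the pads) lies 19 mm behind it; z points along the fingers, y is the direction in which the jaws open and shut (so a half turn about z gives the same grasp; the last joint's range is limited). The gripper opens to 87 mm and grips with 3 to 60 N. Pads are 19 mm wide; open, the fingers measure 117 mm over their backs; the gripper's body (75 mm by 190 mm) begins 51 mm behind the grasp point.
Start: joints at [1, 0.527, 1.433, -0, 1.181, -0.178], TCP at [0.239, 0.578, 0.185] pointing down, gripper open.
Joint ranges: [-3.08, 3.08], [-0.75, 2.2], [0.22, 2.44], [-1.43, 4.57], [0, 2.65], [-2.85, 2.85]. Speed limits (rad/s): [2.79, 2.79, 3.14, 3.14, 3.14, 3.14].

INTERFACE

Orientations are given as a unit quaternion [x, y, z, w].
In Python, from rig import robot gives the robot as it stands.
- The arm moves only by the tool move_arm, never from a script. Its argument "rows" is one flat list of numbers, 7 for each row, row after row: the shift along the world's x, y, z in mm, then the turn, a rotation vector about the world's x, y, z in rad, then the closure, from 0 (fully open) to 1 (shut). A call has 1 to 12 rows; each row shifts and turns the commanded pose from where the row before left it; what a row does not reach is not made up. A row lasts 1/10 s, in which the tool goes at most 50 mm and 8.59 degrees, less where a joint would pass 70% of its speed; a pose out of reach is approached as far as the arm can. A call with a gripper value outside its range is refused whole. The fingers move at their own pace and stop on an object; "grip_force" is the grip in N (left out, the last holds). Time passes only in rows, so rows that do not move let the fingers close. It gives the time, the measured TCP pose, the force and the opening at its end, in the units of the state.
- robot.get_obs(): the state, without advancing time (a new reading comes with each control period).
- robot.camera(name): name is "side" or "top"; returns a dict with "color" (420x560x3 uint8, red, green, blue), "z_map" (420x560 float32, m along the optical axis (not along the pixel's ray), 0 where there is no reading), "camera_matrix" (3x3 intrinsics, pixels), "distortion" ([k1, k2, p1, p2, k3] as OpenCV has them; the pictures are not rectified), "R" (3x3) and "t" (3): a world point X has camera coordinates R X + t. Camera axes: x right, y down, z forward; pixel columns grow to the right and rows downward; lengths in m; the calibration is good to about 2 mm. A picture is of the moment at which its call begins.
- robot.hand_in(): hands the job in, once; it reports no verdict.
Trained networks look in the newest picture that a camera, given by its name, has taken for a name from the list of things; names that differ only in an ending like _2 or _b are one class to them, and where a whole thing is asked for, a point or a joint stands for the part that bears it (a point fixed in the world has none). Each returns a list of dicts, best first, with "conf" (0 to 1); they miss things now and then, are a little off and sometimes report something else, mostly with a low value. They report only what shows in the picture. A call takes as long as a camera call. They do not tell look-alikes from the thing itself.
- robot.search_frame(camera, thing): "at" ([column, row] in pixels, amid what is visible of it).
- robot.spot_point(camera, thing): "at" ([column, row] in pixels: a listed point, or the origin of a listed thing).
The state is a dict: "time": time; "q": joint angles; "joint_velocities": joint speeds; "joint_torque": joint torques, N m; "position": TCP position; "tool_rot": TCP orientation; "ft_force": force on the tool from outside, world axes, zero at the start; "moment": the same for the moment, N m; "grip_width": finger opening in m.
Only numpy, scipy, OpenCV 4.12 (cv2) and the standard library are available. Lean on these libraries where they do the work, as an engineer would, in place of code of your own. Each camera call takes 0.05 s, during which the arm holds its last target.

## Working session

There is one attempt and no reset: what is moved stays moved. The work goes in short steps, Python scripts to look and compute and a tool call to move; the robot and the scene stay as the last step left them, time stands still between calls to the robot, and variables do not carry over. Pictures are saved under pics/ and viewed, and the job is handed in when it is done.

Besides the shell and the picture viewer there is one more tool, called after "Emit:" as name(argument=value, ...), one argument or row to a line, values as JSON. move_arm: Moves the arm, as the interface text tells. Its arguments: {"type":"object","properties":{"rows":{"type":"array","items":{"type":"number"}},"grip_force":{"type":"number"}},"required":["rows"]}

```bash
ls; mkdir -p pics
cat > h.py <<'E'
import numpy as np, cv2, sys
from rig import robot
def snap(cam,name=None):
    f=robot.camera(cam)
    if name: cv2.imwrite('pics/'+name+'.png',f['color'][:,:,::-1])
    return f
def ray(f,uv):
    K=np.array(f['camera_matrix']);D=np.array(f['distortion'])
    p=cv2.undistortPoints(np.array([[uv]],float),K,D)[0,0]
    R=np.array(f['R']);t=np.array(f['t'])
    return -R.T@t, R.T@np.array([p[0],p[1],1.])
def atz(f,uv,z):
    o,d=ray(f,uv); return o+d*(z-o[2])/d[2]
def atdepth(f,uv):
    o,d=ray(f,uv); u,v=int(round(uv[0])),int(round(uv[1]))
    return o+d*float(f['z_map'][v,u])
def proj(f,X):
    rv=cv2.Rodrigues(np.array(f['R']))[0]
    return cv2.projectPoints(np.array(X,float).reshape(-1,1,3),rv,np.array(f['t'],float),np.array(f['camera_matrix']),np.array(f['distortion']))[0].reshape(-1,2)
E
python3 - <<'E'
from h import *
np.set_printoptions(precision=3,suppress=True)
o=robot.get_obs();print(o)
for c in['top','side']:
    f=snap(c,c+'0'); print(c,-np.array(f['R']).T@f['t'],f['R'])
    for n in ['chest','lid_hinge','lid_handle','switch_box','toggle_pivot','toggle_knob','bowl','bottle','shaker','tub_a','tub_b','tub_c','tub_d']:
        for k in robot.spot_point(c,n): print(n,np.round(k['at'],1),round(k['conf'],2),atdepth(f,k['at']))
E
```

```text
pics
{'time': 0.0, 'q': array([ 1.001,  0.528,  1.434, -0.   ,  1.181, -0.178]), 'joint_velocities': array([-0.001,  0.002,  0.001, -0.001,  0.002, -0.001]), 'joint_torque': array([  0.001, -44.004, -17.659,   0.063,   0.058,  -0.   ]), 'position': array([0.238, 0.577, 0.184]), 'tool_rot': array([ 0.195,  0.981, -0.001, -0.   ]), 'ft_force': array([ 0.359,  0.091, -0.819]), 'moment': array([ 0.017, -0.017,  0.027]), 'grip_width': 0.08671826013782877}
top [0.454 0.005 1.124] [[-0.008 -1.     0.002]
 [-0.993  0.007 -0.12 ]
 [ 0.12  -0.003 -0.993]]
chest [181.2 260.4] 0.79 [0.485 0.224 0.115]
chest [426.2 178.4] 0.59 [ 0.684 -0.35   0.009]
lid_hinge [126.4 251.6] 0.62 [0.51  0.384 0.001]
lid_handle [229.3 257.9] 0.66 [0.489 0.117 0.134]
switch_box [420.2 242.3] 0.67 [ 0.523 -0.311  0.065]
toggle_pivot [429.8 242.8] 0.83 [ 0.521 -0.329  0.078]
toggle_knob [442.  221.4] 0.51 [ 0.562 -0.336  0.148]
bowl [424.7 182.8] 0.86 [ 0.674 -0.347  0.003]
bottle [274.4 302.9] 0.72 [0.392 0.023 0.09 ]
bottle [293.2 145.9] 0.55 [ 0.736 -0.021  0.117]
shaker [274.9 301.1] 0.58 [0.396 0.022 0.093]
tub_a 
[... 2191 characters left out ...]
 0.96 [ 0.593 -0.208  0.034]
tub_b [302.2 306.1] 0.94 [ 0.422 -0.232  0.035]
tub_b [366.  235.3] 0.78 [ 0.722 -0.166  0.025]
tub_b [311.4 253.5] 0.73 [ 0.57  -0.112  0.017]
tub_b [285.9 278.8] 0.59 [ 0.456 -0.139  0.026]
tub_c [345.6 264.3] 0.96 [ 0.593 -0.208  0.034]
tub_c [302.2 306.1] 0.94 [ 0.422 -0.232  0.035]
tub_c [366.  235.3] 0.78 [ 0.722 -0.166  0.025]
tub_c [311.4 253.5] 0.73 [ 0.57  -0.112  0.017]
tub_c [285.9 278.8] 0.59 [ 0.456 -0.139  0.026]
tub_d [345.6 264.3] 0.96 [ 0.593 -0.208  0.034]
tub_d [302.2 306.1] 0.94 [ 0.422 -0.232  0.035]
tub_d [366.  235.3] 0.78 [ 0.722 -0.166  0.025]
tub_d [311.4 253.5] 0.73 [ 0.57  -0.112  0.017]
tub_d [285.9 278.8] 0.59 [ 0.456 -0.139  0.026]
```

View pics/top0.png

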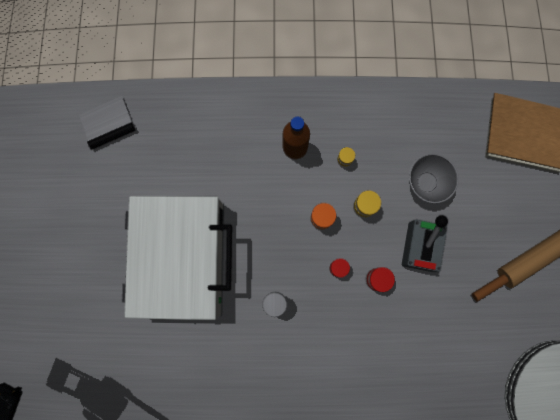

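View pics/side0.png

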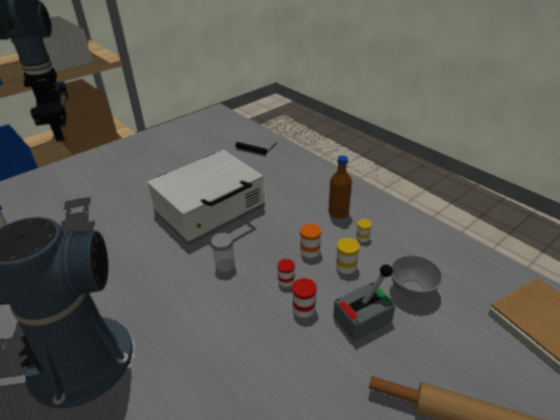

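Top view: the large red tub is at (381,280) and the small one at (340,268). The large yellow is at (369,203) and the small one at (347,156). The only orange tub is at (324,216), and there is no green one. The chest is on the left with its handle at image right (world -y), and the toggle leans to green. Next I measure these and enlarge.

Run:
```python
from h import *
np.set_printoptions(precision=4,suppress=True)
f=snap('top'); im=f['color']; hsv=cv2.cvtColor(im,cv2.COLOR_RGB2HSV)
zm=f['z_map']; 
# world map
h,w=zm.shape; K=np.array(f['camera_matrix']);D=np.array(f['distortion'])
uv=np.stack(np.meshgrid(np.arange(w),np.arange(h)),-1).reshape(-1,1,2).astype(float)
p=cv2.undistortPoints(uv,K,D).reshape(h,w,2); z=zm
C=np.stack([p[...,0]*z,p[...,1]*z,z],-1); W=(C-np.array(f['t']))@np.array(f['R'])
sat=(hsv[...,1]>170)&(hsv[...,2]>110)&(W[...,2]>0.03)&(W[...,2]<0.15)
n,l,s,c=cv2.connectedComponentsWithStats(sat.astype(np.uint8))
for i in range(1,n):
    if s[i,4]<40: continue
    m=l==i; zz=np.median(W[m][:,2]); top=m&(abs(W[...,2]-zz)<.006)
    q=W[top]
    (cx,cy),r=cv2.minEnclosingCircle(q[:,:2].astype(np.float32))
    print(c[i],s[i,4],'hue',np.median(hsv[m][:,0]),'z',zz,'mean',q.mean(0),'encl',cx,cy,r)
    print('   atz', atz(f,c[i],0.075))
lid=(W[...,2]>0.1)&(W[...,2]<0.125)&(W[...,0]>0.3)&(W[...,0]<0.65)&(W[...,1]>0.1)&(W[...,1]<.4)&(hsv[...,2]>120)&(hsv[...,1]<60)
n,l,s,c=cv2.connectedComponentsWithStats(lid.astype(np.uint8)); i=1+np.argmax(s[1:,4]); q=W[l==i]
print('lid',np.median(q[:,2]),cv2.minAreaRect(q[:,:2].astype(np.float32)))
dk=(W[...,2]>0.12)&(W[...,2]<0.15)&(W[...,1]>0.08)&(W[...,1]<.2)&(W[...,0]>.3)&(W[...,0]<.65)&(hsv[...,2]<60)
q=W[dk];print('handle',len(q),np.median(q[:,2]),cv2.minAreaRect(q[:,:2].astype(np.float32)), np.polyfit(q[:,0],q[:,1],1))
# box & knob
b=(W[...,2]>0.05)&(W[...,2]<0.07)&(W[...,0]>.4)&(W[...,0]<.62)&(W[...,1]<-.25)&(W[...,1]>-.42)
n,l,s,c=cv2.connectedComponentsWithStats(b.astype(np.uint8)); i=1+np.argmax(s[1:,4]);q=W[l==i]
print('box',len(q),cv2.minAreaRect(q[:,:2].astype(np.float32)))
k=(W[...,2]>0.125)&(W[...,2]<0.17)&(W[...,0]>.4)&(W[...,0]<.65)&(W[...,1]<-.25)&(W[...,1]>-.42)
q=W[k];print('knob',len(q),q.mean(0),q.max(0),q.min(0))
for nm,(lo,hi) in {'bottle':((.68,-.07),(.8,.03)),'bowl':((.6,-.42),(.76,-.28)),'shaker':((.34,-.04),(.44,.07))}.items():
    k=(W[...,2]>(0.1 if nm=='bottle' else 0.04))&(W[...,0]>lo[0])&(W[...,0]<hi[0])&(W[...,1]>lo[1])&(W[...,1]<hi[1]);q=W[k];print(nm,q.min(0),q.max(0))
cv2.imwrite('pics/top_crop.png',cv2.resize(im[140:310,260:460,::-1],None,fx=4,fy=4*0.85,interpolation=cv2.INTER_CUBIC))
```

```text
[346.3425 155.011 ] 181 hue 23.0 z 0.053153995215988716 mean [ 0.7312 -0.1471  0.053 ] encl 0.7320581674575806 -0.1474210023880005 0.018543114885687828
   atz [ 0.7255 -0.144   0.075 ]
[368.3199 202.3365] 422 hue 23.0 z 0.07642779646345274 mean [ 0.6147 -0.1911  0.0764] encl 0.6149716377258301 -0.19114172458648682 0.027108188718557358
   atz [ 0.6149 -0.1914  0.075 ]
[323.5034 214.9864] 441 hue 10.0 z 0.07634815885014783 mean [ 0.5864 -0.0884  0.0763] encl 0.5865499973297119 -0.08825667202472687 0.0270993672311306
   atz [ 0.5866 -0.0885  0.075 ]
[339.964 267.52 ] 250 hue 1.0 z 0.059215297862476035 mean [ 0.4682 -0.1254  0.0593] encl 0.4686989188194275 -0.12578034400939941 0.02089139260351658
   atz [ 0.468  -0.1234  0.075 ]
[424.6842 264.0088] 114 hue 1.0 z 0.06399747352686638 mean [ 0.4735 -0.3198  0.064 ] encl 0.47609254717826843 -0.32083892822265625 0.02412082627415657
   atz [ 0.4733 -0.3165  0.075 ]
[382.0484 279.2166] 434 hue 1.0 z 0.07653506497733617 mean [ 0.4407 -0.2174  0.0765] encl 0.4408102333545685 -0.21779587864875793 0.02669755555689335
   atz [ 0.4407 -0.2177  0.075 ]
lid 0.1131906737365734 ((0.49407505989074707, 0.24834595620632172), (0.1993788182735443, 0.2669530212879181), 89.38765716552734)
handle 507 0.12947291666250513 ((0.4910430908203125, 0.13757555186748505), (0.04720671474933624, 0.1391487866640091), 89.5599594116211) [-0.0099  0.1305]
box 1464 ((0.5168736577033997, -0.3277178704738617), (0.07999386638402939, 0.11008955538272858), 78.7198486328125)
knob 123 [ 0.5632 -0.3352  0.1423] [ 0.5771 -0.3244  0.1507] [ 0.5518 -0.3498  0.1259]
bottle [ 0.7336 -0.0563  0.1007] [0.7886 0.0039 0.1945]
bowl [ 0.6166 -0.4117  0.04  ] [ 0.7325 -0.2917  0.0675]
shaker [ 0.3631 -0.0022  0.0433] [0.4156 0.0505 0.0941]
```

View pics/top_crop.png

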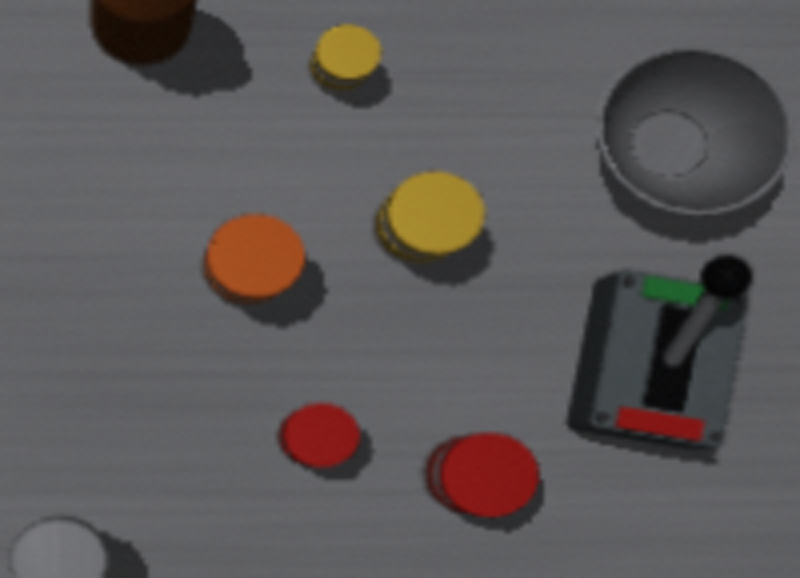

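Large red (r 27, z 76), large yellow and orange match the 56×75 mm size. The small red (z 59) and small yellow (z 53) are decoys, and there is no green tub. The box's +x is at about -11°, and the chest's +x is at about 89.4°. First I go to the green side of the knob with the fingers shut.

Emit:
move_arm(
  rows=[16,-42,0,0,0,0.1,1,16,-42,0,0,0,0.096,1,16,-42,0,0,0,0,1,16,-42,0,0,0,0,1,16,-42,0,0,0,0,1,16,-42,0,0,0,0,1,16,-42,0,0,0,0,1,16,-42,0,0,0,0,1,16,-42,0,0,0,0,1,16,-42,0,0,0,0,1,16,-42,0,0,0,0,1],
  grip_force=20,
)

```text
time: 2.55
position: [0.4153, 0.1139, 0.1857]
tool_rot: [0.098, 0.995, 0.0, 0.001]
ft_force: [0.4, 0.5, -0.2]
grip_width: 0.0068
```

Emit:
move_arm(
  rows=[17,-42,0,0,0,0,1,17,-42,0,0,0,0,1,17,-42,0,0,0,0,1,17,-42,0,0,0,0,1,17,-42,0,0,0,0,1,17,-42,0,0,0,0,1,17,-42,0,0,0,0,1,17,-42,0,0,0,0,1,17,-42,0,0,0,0,1,17,-42,0,0,0,0,1,17,-42,0,0,0,0,1],
)

```text
time: 3.65
position: [0.6021, -0.3482, 0.1853]
tool_rot: [0.098, 0.995, 0.0, 0.0]
ft_force: [0.2, 0.1, -0.4]
grip_width: 0.0004
```

Emit:
move_arm(
  rows=[6,0,-22,0,0,0,1,0,0,-23,0,0,0,1,0,0,-22,0,0,0,0,1,-10,2,0,0,0,0,1,-10,2,0,0,0,0,1,-10,2,0,0,0,0,1,-10,2,0,0,0,0,1,-10,2,0,0,0,0,1,-10,2,0,0,0,0,1,-10,2,0,0,0,0,1,-10,2,0,0,0,0,1,0,0,0,0,0,0,1],
)

```text
$.rows: bad value
```

Run:
```python
from h import *
f=snap('side','side1')
cv2.imwrite('pics/side1c.png',cv2.resize(f['color'][200:360,260:460,::-1],None,fx=4,fy=3.7))
```

```text
(no output)
```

View pics/side1c.png

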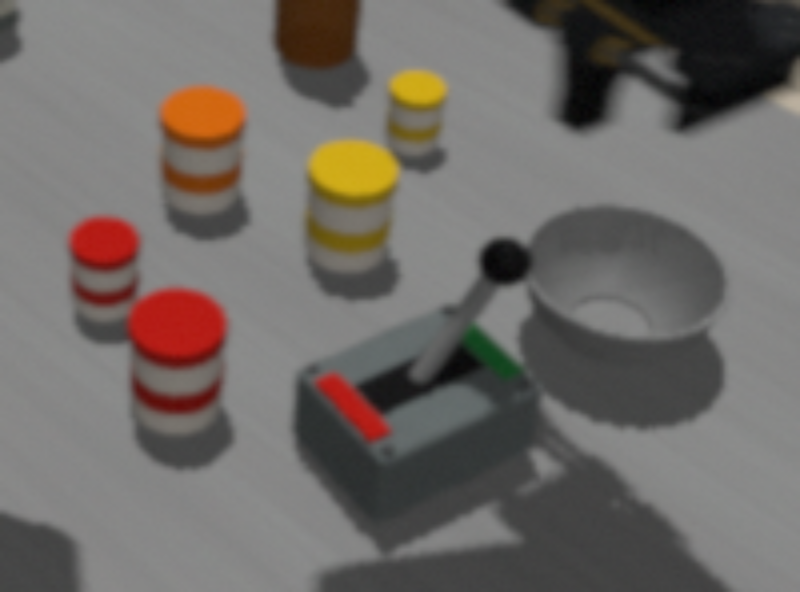

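The picture shows the toggle still leaning to green, because the row list was malformed and refused. I'll check where the finger tips really project.

Run:
```python
from h import *
o=robot.get_obs();print(o['position'],o['grip_width'])
for c in('side','top'):
    f=snap(c,c+'2'); print(c,proj(f,[o['position'],[.564,-.337,.132]]))
    u,v=proj(f,[o['position']])[0].astype(int)
    a,b=max(0,v-100),max(0,u-100)
    cv2.imwrite('pics/%s2c.png'%c,cv2.resize(f['color'][a:a+150,b:b+200,::-1],None,fx=3,fy=3))
```

```text
[ 0.60494696 -0.35722129  0.18510709] 0.00023534369913187102
side [[408.77120828 247.51494865]
 [385.29207672 269.9483287 ]]
top [[456.99874735 198.57014171]
 [440.11656481 221.21135704]]
```

View pics/side2c.png

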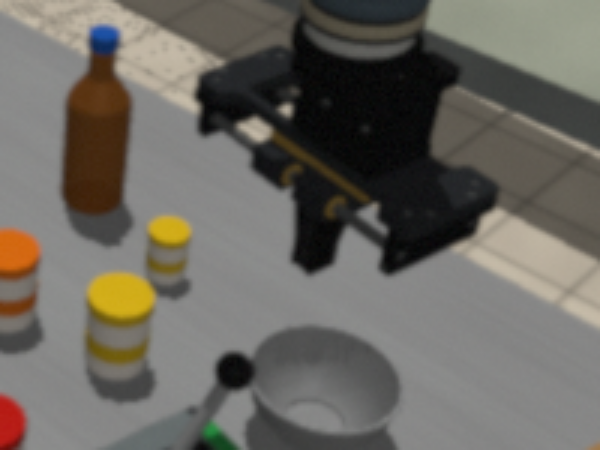

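View pics/top2c.png

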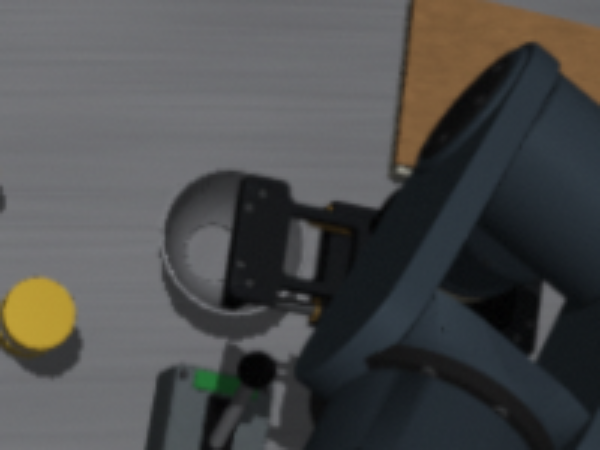

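Run:
```python
from h import *
np.set_printoptions(precision=4,suppress=True)
for i in range(3):
    o=robot.get_obs();print(o['time'],o['position'],o['q'],o['tool_rot'],o['ft_force']); f=robot.camera('side')
u,v=413,237
for (u,v) in [(411,235),(410,232),(408,236)]: print(atdepth(f,(u,v)))
cv2.imwrite('pics/s3.png',cv2.resize(f['color'][180:280,350:460,::-1],None,fx=5,fy=5))
```

```text
3.8 [ 0.6019 -0.3494  0.1845] [-0.686   0.6274  1.2383 -0.0001  1.2751 -2.0578] [ 0.0993  0.9951 -0.0003  0.0003] [-0.4076  0.3473  0.1796]
3.85 [ 0.6012 -0.3469  0.1845] [-0.6842  0.6259  1.2415  0.0004  1.2758 -2.0577] [ 0.0986  0.9951  0.0006 -0.0005] [ 0.1004  1.0129 -0.5298]
3.9 [ 0.6009 -0.3456  0.1847] [-0.683   0.6247  1.2434  0.0005  1.2758 -2.0578] [ 0.0979  0.9952  0.0008 -0.0008] [-0.6571  0.7546 -0.2609]
[ 0.8382 -0.2314 -0.0004]
[ 0.5997 -0.3556  0.2297]
[ 0.8278 -0.2288  0.0005]
```

View pics/s3.png

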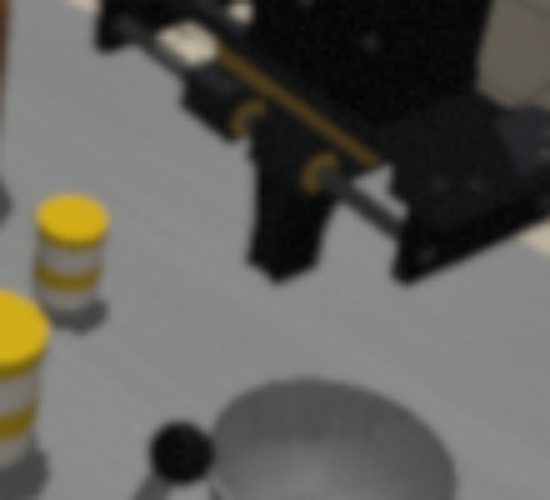

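Run:
```python
from h import *
np.set_printoptions(precision=3,suppress=True,linewidth=150)
f=robot.camera('side'); o=robot.get_obs(); print(o['position'])
print(f['camera_matrix'],f['distortion'])
print(proj(f,[o['position'],o['position']+[0,0,.019]]))
for v in range(222,254,2):
    print(v,[f"{atdepth(f,(u,v))[2]:.3f}" for u in range(396,418,3)], f['color'][v,399:414:3].mean(1))
print(atdepth(f,(405,230)))
```

```text
[ 0.601 -0.345  0.185]
[[446.125   0.    278.004]
 [  0.    446.125 205.599]
 [  0.      0.      1.   ]] [0.022 0.    0.    0.    0.   ]
[[402.58  245.271]
 [403.947 238.464]]
222 ['0.001', '0.001', '0.250', '0.255', '0.261', '0.260', '0.256', '-0.001'] [116.333  15.667  15.667   9.667   8.   ]
224 ['0.000', '0.000', '0.245', '0.252', '0.257', '0.255', '0.249', '0.001'] [112.667  14.333  11.667   9.      6.667]
226 ['0.002', '-0.000', '0.239', '0.246', '0.252', '0.245', '0.241', '0.002'] [108.     14.333  12.667   5.667  10.   ]
228 ['-0.000', '-0.002', '0.235', '0.243', '0.242', '0.240', '0.000', '0.000'] [86.    14.    13.333 14.     8.   ]
230 ['0.000', '0.228', '0.232', '0.238', '0.237', '0.234', '-0.000', '0.001'] [65.    17.667 11.667  9.333 13.333]
232 ['-0.001', '0.223', '0.227', '0.234', '0.231', '0.228', '-0.002', '-0.002'] [89.    19.667 10.     6.667 26.333]
234 ['-0.000', '0.002', '0.001', '0.227', '0.226', '0.000', '-0.001', '0.002'] [137.     78.667  14.     48.    114.   ]
236 ['-0.002', '0.002', '-0.003', '0.222', '0.001', '0.002', '0.002', '-0.002'] [137.667 129.   
[... 330 characters left out ...]
02', '0.002', '-0.000'] [135.    137.667 137.667 137.    136.667]
244 ['0.004', '-0.002', '0.000', '0.001', '-0.000', '0.000', '0.001', '0.001'] [136.333 136.    137.    137.    137.667]
246 ['-0.000', '0.002', '-0.001', '0.001', '0.002', '-0.000', '0.001', '0.001'] [134.333 134.    136.333 137.333 137.667]
248 ['0.000', '-0.001', '-0.000', '-0.002', '-0.001', '0.002', '0.001', '-0.001'] [134.667 134.333 134.333 136.667 138.667]
250 ['-0.000', '0.001', '-0.000', '-0.001', '-0.001', '0.001', '0.001', '0.001'] [134.667 134.    133.333 134.667 134.667]
252 ['0.001', '-0.001', '-0.001', '-0.001', '0.001', '0.001', '0.002', '0.002'] [136.    134.667 135.667 133.333 135.333]
[ 0.589 -0.35   0.238]
```

The visible finger tips come out around 217 mm high, while the reported TCP is 185 mm. I'll keep that in mind, use a toggle push height that works in both cases (reported z of about 97 mm), and check it by touch later.

Emit:
move_arm(
  rows=[6,-2,-30,0,0,0,1,0,0,-30,0,0,0,1,0,0,-28,0,0,0,1,-10,2,0,0,0,0,1,-10,2,0,0,0,0,1,-10,2,0,0,0,0,1],
)

```text
time: 4.6
position: [0.5813, -0.3423, 0.1012]
tool_rot: [0.098, 0.995, -0.001, 0.005]
ft_force: [10.6, 4.2, 10.2]
grip_width: 0.0006
```

Run:
```python
from h import *
f=snap('side'); print(robot.get_obs()['position'],robot.get_obs()['ft_force'])
cv2.imwrite('pics/side4c.png',cv2.resize(f['color'][200:360,300:460,::-1],None,fx=3.7,fy=3.7))
```

```text
[ 0.58010551 -0.34236747  0.10210855] [2.10852889 2.32320387 2.54384142]
```

View pics/side4c.png

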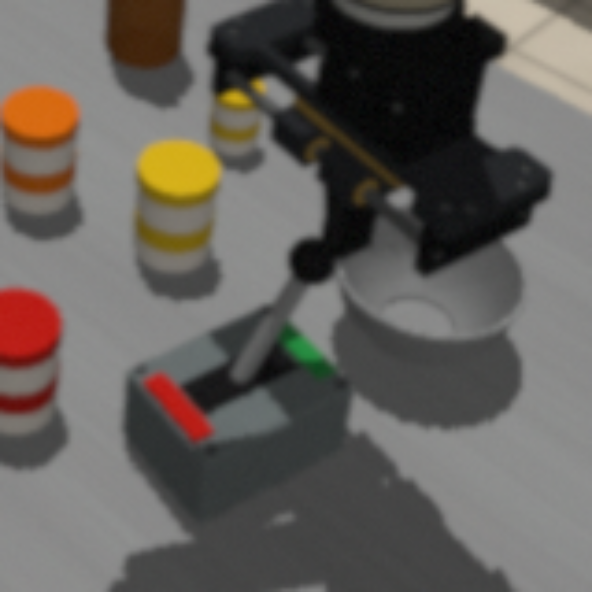

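The finger is beside the knob and touching it (about 10 N transient), and the toggle has started to move. I continue the push.

Emit:
move_arm(
  rows=[-7,1.4,0,0,0,0,1,-7,1.4,0,0,0,0,1,-7,1.4,0,0,0,0,1,-7,1.4,0,0,0,0,1,-7,1.4,0,0,0,0,1,-7,1.4,0,0,0,0,1,-6,1.2,0,0,0,0,1,0,0,0,0,0,0,1,0,0,0,0,0,0,1],
)

```text
time: 5.55
position: [0.5296, -0.3329, 0.0972]
tool_rot: [0.098, 0.995, 0.0, -0.0]
ft_force: [0.3, -0.0, -0.3]
grip_width: 0.0006
```

Run:
```python
from h import *
f=snap('side'); print(robot.get_obs()['position'],robot.get_obs()['ft_force'])
cv2.imwrite('pics/side5c.png',cv2.resize(f['color'][200:360,300:460,::-1],None,fx=3.7,fy=3.7))
```

```text
[ 0.52981941 -0.33296763  0.09729875] [ 0.00849873 -0.59897027  0.35243796]
```

View pics/side5c.png

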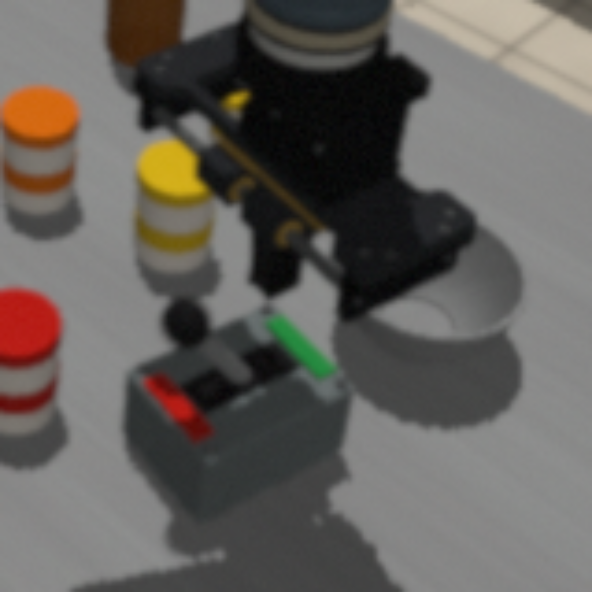

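The toggle now leans to red, so the fan is off. Next I go up and over the chest lid, touch down gently to settle the z question, then take the handle.

Emit:
move_arm(
  rows=[0,0,30,0,0,0,1,0,0,30,0,0,0,1,-3,30,28,0,0,0.1,1,-3,45,0,0,0,0.087,1,-3,45,0,0,0,0,1,-3,45,0,0,0,0,1,-3,45,0,0,0,0,1,-3,45,0,0,0,0,1,-3,45,0,0,0,0,1,-3,45,0,0,0,0,1,-3,45,0,0,0,0,1,-3,45,0,0,0,0,1],
)

```text
time: 6.8
position: [0.4998, 0.1042, 0.1856]
tool_rot: [0.004, 1.0, 0.0, 0.001]
ft_force: [1.6, -0.3, -1.2]
grip_width: 0.0003
```

Emit:
move_arm(
  rows=[-3,45,0,0,0,0,1,-3,50,0,0,0,0,1,-3,23,-20,0,0,0,1,0,0,-20,0,0,0,1,0,0,-12,0,0,0,1,0,0,0,0,0,0,1,0,0,0,0,0,0,1],
)

```text
time: 7.5
position: [0.4911, 0.2197, 0.1335]
tool_rot: [0.005, 1.0, -0.0, 0.0]
ft_force: [0.3, 0.3, -0.2]
grip_width: 0.0007
```

Emit:
move_arm(
  rows=[0,0,-7,0,0,0,1,0,0,-7,0,0,0,1,0,0,-4,0,0,0,1,0,0,-2,0,0,0,1],
)

```text
time: 7.9
position: [0.4904, 0.2199, 0.1129]
tool_rot: [0.005, 1.0, -0.0, -0.0]
ft_force: [1.0, -0.3, -0.1]
grip_width: 0.0006
```

Emit:
move_arm(
  rows=[0,0,-2,0,0,0,1,0,0,0,0,0,0,1],
)

```text
time: 8.1
position: [0.4905, 0.2201, 0.1111]
tool_rot: [0.004, 1.0, -0.0, -0.0]
ft_force: [0.2, 0.6, 1.0]
grip_width: 0.0007
```

Emit:
move_arm(
  rows=[0,0,-2,0,0,0,1,0,0,-2,0,0,0,1,0,0,0,0,0,0,1],
)

```text
time: 8.4
position: [0.4904, 0.2201, 0.1071]
tool_rot: [0.004, 1.0, -0.0, -0.0]
ft_force: [0.4, -0.2, -0.7]
grip_width: 0.0007
```

Run:
```python
from h import *
o=robot.get_obs();print(o['position'],o['ft_force'])
f=snap('side')
cv2.imwrite('pics/side6c.png',cv2.resize(f['color'][80:260,110:310,::-1],None,fx=4,fy=3.3))
```

```text
[0.49042403 0.22012255 0.10713549] [ 0.43920736 -0.23919312 -0.67832936]
```

View pics/side6c.png

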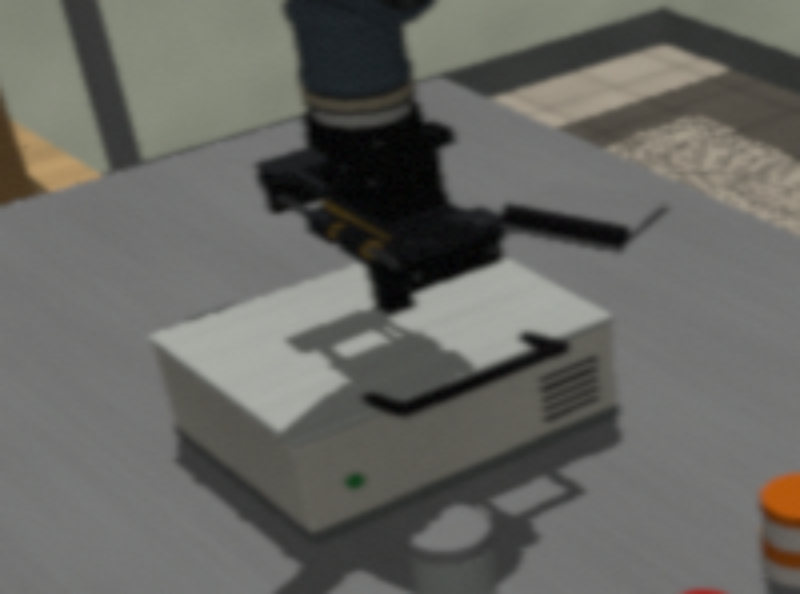

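There's no contact at reported 107 mm, below the lid top, and the picture shows the tip hovering. I continue down to find the offset.

Emit:
move_arm(
  rows=[0,0,-6,0,0,0,1,0,0,-6,0,0,0,1,0,0,-4,0,0,0,1,0,0,-2,0,0,0,1,0,0,0,0,0,0,1],
)

```text
time: 8.95
position: [0.4903, 0.2201, 0.0888]
tool_rot: [0.004, 1.0, -0.0, -0.0]
ft_force: [-0.0, 0.8, 0.2]
grip_width: 0.0004
```

Emit:
move_arm(
  rows=[0,0,-2,0,0,0,1,0,0,-2,0,0,0,1,0,0,0,0,0,0,1],
)

```text
time: 9.25
position: [0.4905, 0.2201, 0.0852]
tool_rot: [0.004, 1.0, -0.0, -0.0]
ft_force: [-0.6, -0.5, 0.1]
grip_width: 0.0005
```

Emit:
move_arm(
  rows=[0,0,-2,0,0,0,1,0,0,0,0,0,0,1],
)

```text
time: 9.45
position: [0.4905, 0.2201, 0.0832]
tool_rot: [0.004, 1.0, -0.0, -0.0]
ft_force: [-0.7, 0.7, 0.2]
grip_width: 0.0006
```

Emit:
move_arm(
  rows=[0,0,-2,0,0,0,1,0,0,0,0,0,0,1],
)

```text
time: 9.65
position: [0.4904, 0.2201, 0.0811]
tool_rot: [0.004, 1.0, -0.0, -0.0]
ft_force: [-0.5, 0.2, -0.9]
grip_width: 0.0003
```

Emit:
move_arm(
  rows=[0,0,-1.5,0,0,0,1,0,0,0,0,0,0,1],
)

```text
time: 9.85
position: [0.4905, 0.2201, 0.0797]
tool_rot: [0.004, 1.0, -0.0, -0.0]
ft_force: [0.8, 0.7, -0.5]
grip_width: 0.0008
```

Emit:
move_arm(
  rows=[0,0,-1.5,0,0,0,1,0,0,0,0,0,0,1],
)

```text
time: 10.05
position: [0.4905, 0.2201, 0.0782]
tool_rot: [0.004, 1.0, -0.0, -0.0]
ft_force: [-0.2, 0.3, -0.6]
grip_width: 0.001
```

Emit:
move_arm(
  rows=[0,0,-1.5,0,0,0,1,0,0,0,0,0,0,1],
)

```text
time: 10.25
position: [0.4905, 0.2201, 0.0767]
tool_rot: [0.004, 1.0, -0.0, -0.0]
ft_force: [0.7, -0.1, -0.8]
grip_width: 0.0007
```

Run:
```python
from h import *
o=robot.get_obs();print(o['position'],o['ft_force'])
f=snap('side')
for v in range(166,180): print(v,[f"{atdepth(f,(u,v))[2]:.3f}" for u in range(196,220,3)])
```

```text
[0.49046972 0.22013988 0.07667646] [ 0.65930462 -0.09319868 -0.77344122]
166 ['0.110', '0.195', '0.195', '0.201', '0.188', '0.222', '0.223', '0.224']
167 ['0.111', '0.193', '0.197', '0.198', '0.203', '0.219', '0.223', '0.220']
168 ['0.113', '0.112', '0.190', '0.196', '0.203', '0.215', '0.220', '0.215']
169 ['0.111', '0.110', '0.187', '0.167', '0.201', '0.215', '0.219', '0.212']
170 ['0.111', '0.110', '0.153', '0.160', '0.198', '0.212', '0.215', '0.209']
171 ['0.112', '0.114', '0.113', '0.159', '0.161', '0.205', '0.211', '0.201']
172 ['0.111', '0.112', '0.111', '0.152', '0.158', '0.203', '0.203', '0.200']
173 ['0.112', '0.110', '0.110', '0.148', '0.151', '0.200', '0.200', '0.195']
174 ['0.114', '0.112', '0.113', '0.144', '0.151', '0.198', '0.197', '0.194']
175 ['0.114', '0.111', '0.111', '0.141', '0.146', '0.194', '0.192', '0.187']
176 ['0.112', '0.112', '0.113', '0.139', '0.143', '0.189', '0.192', '0.187']
177 ['0.114', '0.109', '0.114', '0.133', '0.139', '0.134', '0.187', '0.187']
178 ['0.114', '0.113', '0.113', '0.128', '0.135', '0.132', '0.187', '0.112']
179 ['0.116', '0.114', '0.114', '0.126', '0.132', '0.124', '0.110', '0.112']
```

Emit:
move_arm(
  rows=[0,0,-1.5,0,0,0,1,0,0,0,0,0,0,1],
)

```text
time: 10.5
position: [0.4907, 0.2201, 0.0753]
tool_rot: [0.004, 1.0, -0.0, 0.0]
ft_force: [1.0, -0.1, -0.1]
grip_width: 0.0006
```

Emit:
move_arm(
  rows=[0,0,-1.5,0,0,0,1,0,0,0,0,0,0,1],
)

```text
time: 10.7
position: [0.4907, 0.2202, 0.0752]
tool_rot: [0.004, 1.0, -0.0, 0.0]
ft_force: [-2.3, -0.7, 9.3]
grip_width: 0.0005
```

Emit:
move_arm(
  rows=[0,0,-1.5,0,0,0,1,0,0,0,0,0,0,1],
)

```text
time: 10.9
position: [0.4908, 0.2202, 0.075]
tool_rot: [0.004, 1.0, -0.0, 0.001]
ft_force: [-5.0, -1.3, 18.6]
grip_width: 0.0003
```

Emit:
move_arm(
  rows=[0,0,-1.5,0,0,0,1,0,0,0,0,0,0,1],
)

```text
time: 11.1
position: [0.4908, 0.2202, 0.075]
tool_rot: [0.004, 1.0, -0.0, 0.001]
ft_force: [-7.6, -1.7, 29.9]
grip_width: 0.0006
```

Contact came at reported 75.3 mm on a lid top of about 114 mm, so the real tip sits about 38.5 mm above the reported TCP. I lift, check the x,y bias from the side camera and preset the jaw to about 24 mm for the handle.

Emit:
move_arm(
  rows=[0,0,30,0,0,0,1,0,0,35,0,0,0,1,0,-35,0,0,0,0,0.72,0,-35,0,0,0,0,0.72,0,-32,0,0,0,0,0.72,0,0,0,0,0,0,0.72,0,0,0,0,0,0,0.72,0,0,0,0,0,0,0.72],
)

```text
time: 11.9
position: [0.4906, 0.1188, 0.1358]
tool_rot: [0.004, 1.0, 0.0, -0.0]
ft_force: [-1.1, -0.1, -0.8]
grip_width: 0.024
```

Run:
```python
from h import *
np.set_printoptions(precision=4,suppress=True)
o=robot.get_obs();print(o['position'],o['grip_width'])
f=snap('side'); print(proj(f,[o['position']+[0,0,.0385]]))
h,w=f['z_map'].shape
uv=np.stack(np.meshgrid(np.arange(w),np.arange(h)),-1).reshape(-1,1,2).astype(float)
p=cv2.undistortPoints(uv,np.array(f['camera_matrix']),np.array(f['distortion'])).reshape(h,w,2);z=f['z_map']
W=(np.stack([p[...,0]*z,p[...,1]*z,z],-1)-np.array(f['t']))@np.array(f['R'])
m=(abs(W[...,0]-.49)<.05)&(abs(W[...,1]-.12)<.08)&(W[...,2]>.16)&(W[...,2]<.215)
q=W[m];print(len(q),q.min(0),q.max(0))
for a,b in((.17,.18),(.18,.19),(.19,.2),(.2,.21)):
    s=q[(q[:,2]>a)&(q[:,2]<b)]
    if len(s):print(a,len(s),'x',s[:,0].min(),s[:,0].max(),'y',np.percentile(s[:,1],[0,5,25,50,75,95,100]))
cv2.imwrite('pics/side7c.png',cv2.resize(f['color'][100:250,150:310,::-1],None,fx=4,fy=4))
```

```text
[0.4906 0.1188 0.1358] 0.02402880066539151
[[228.9922 178.7711]]
178 [0.4758 0.0923 0.1711] [0.5018 0.1436 0.2149]
0.17 36 x 0.4775562620697867 0.49964974936626055 y [0.0969 0.097  0.0988 0.1025 0.1319 0.1374 0.1401]
0.18 49 x 0.4770462729640408 0.5018416190827977 y [0.0962 0.097  0.0989 0.1074 0.1317 0.1364 0.1404]
0.19 49 x 0.4758219054334121 0.4983312780671368 y [0.0957 0.0962 0.0984 0.1296 0.1331 0.1383 0.1405]
0.2 29 x 0.47748003264595845 0.49545410269252416 y [0.0931 0.0937 0.0962 0.1303 0.1342 0.1397 0.1412]
```

View pics/side7c.png

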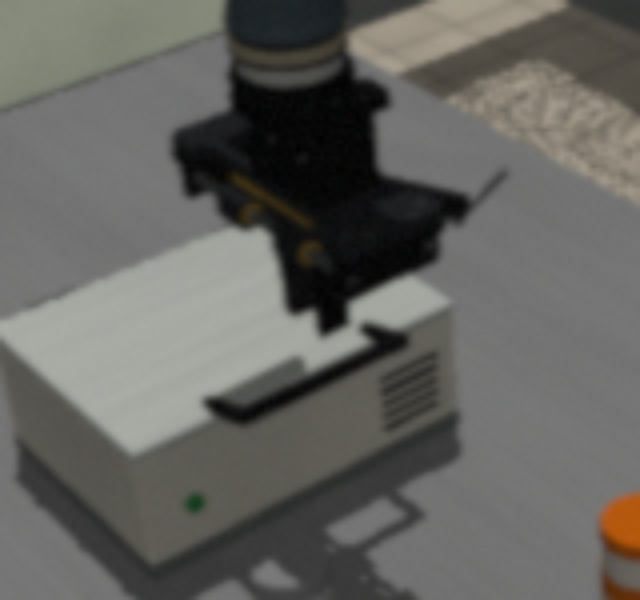

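Finger faces put the jaw centre at y ≈ 119 mm, matching the report, so only z is offset. I descend over the bar.

Emit:
move_arm(
  rows=[0,0,-20,0,0,0,0.72,0,0,-17,0,0,0,0.72,0,0,-10,0,0,0,0.72,0,0,0,0,0,0,0.72],
)

```text
time: 12.35
position: [0.4894, 0.1189, 0.0875]
tool_rot: [0.004, 1.0, -0.0, -0.002]
ft_force: [0.3, -0.1, -0.8]
grip_width: 0.0241
```

Emit:
move_arm(
  rows=[0,0,-7,0,0,0,0.72,0,0,-7,0,0,0,0.72,0,0,-6,0,0,0,0.72,0,0,0,0,0,0,0.72],
)

```text
time: 12.75
position: [0.4901, 0.1181, 0.0682]
tool_rot: [0.004, 1.0, -0.0, -0.001]
ft_force: [-1.3, 0.5, 0.7]
grip_width: 0.0243
```

Emit:
move_arm(
  rows=[0,0,0,0,0,0,1,0,0,0,0,0,0,1,0,0,0,0,0,0,1,0,0,0,0,0,0,1],
)

```text
time: 13.15
position: [0.4909, 0.1209, 0.069]
tool_rot: [0.006, 1.0, 0.002, 0.001]
ft_force: [0.1, 10.2, -2.1]
grip_width: 0.0111
```

The bar is gripped (11 mm). Next I work out the arc.

Run:
```python
import numpy as np
r=np.hypot(226,20);ph=np.arctan2(20,226)
a=np.r_[np.linspace(0,1.9,25),1.93]
P=np.round(np.c_[-r*np.cos(a+ph),r*np.sin(a+ph)]-[-226,20],0)
print(np.diff(P,axis=0).tolist())
```

```text
[[2.0, 18.0], [4.0, 17.0], [5.0, 18.0], [6.0, 16.0], [8.0, 17.0], [9.0, 15.0], [10.0, 15.0], [12.0, 14.0], [12.0, 13.0], [13.0, 12.0], [15.0, 11.0], [15.0, 9.0], [16.0, 9.0], [16.0, 7.0], [17.0, 6.0], [17.0, 5.0], [18.0, 3.0], [18.0, 2.0], [18.0, 0.0], [18.0, -1.0], [18.0, -3.0], [17.0, -4.0], [17.0, -5.0], [17.0, -7.0], [6.0, -2.0]]
```

Emit:
move_arm(
  rows=[0,2,18,0,0,0,1,0,4,17,0,0,0,1,0,5,18,0,0,0,1,0,6,16,0,0,0,1],
  grip_force=25,
)

```text
time: 13.55
position: [0.4911, 0.139, 0.1381]
tool_rot: [0.006, 1.0, 0.003, 0.001]
ft_force: [3.8, 14.8, -10.8]
grip_width: 0.0114
```

Emit:
move_arm(
  rows=[0,8,17,0,0,0,1,0,9,15,0,0,0,1,0,10,15,0,0,0,1,0,12,14,0,0,0,1,0,12,13,0,0,0,1,0,13,12,0,0,0,1,1,15,11,0,0,0,1],
)

```text
time: 14.25
position: [0.4921, 0.2152, 0.2344]
tool_rot: [0.004, 1.0, 0.0, 0.001]
ft_force: [2.6, 1.8, -9.1]
grip_width: 0.0111
```

Run:
```python
from h import *
o=robot.get_obs();print(o['position'],o['grip_width'],o['ft_force'])
f=snap('side','side8')
```

```text
[0.49213662 0.21521314 0.23440057] 0.011106236425683294 [ 2.61007381  1.79977482 -9.0611842 ]
```

View pics/side8.png

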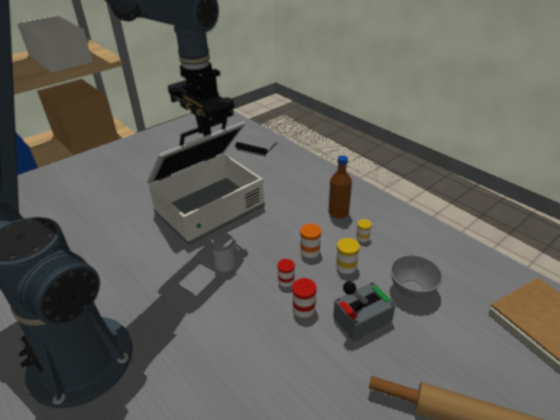

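The lid is coming up with the bar at image (205,135), and the toggle is still off. I continue to the stop.

Emit:
move_arm(
  rows=[0,15,9,0,0,0,1,0,16,9,0,0,0,1,0,16,7,0,0,0,1,0,17,6,0,0,0,1,1,17,5,0,0,0,1,0,18,3,0,0,0,1,0,18,2,0,0,0,1],
)

```text
time: 15.0
position: [0.4939, 0.3327, 0.2774]
tool_rot: [0.004, 1.0, 0.0, 0.002]
ft_force: [6.1, -3.3, 1.4]
grip_width: 0.0112
```

Emit:
move_arm(
  rows=[0,18,0,0,0,0,1,1,18,-1,0,0,0,1,0,18,-3,0,0,0,1,0,17,-4,0,0,0,1,0,17,-5,0,0,0,1,0,17,-7,0,0,0,1,0,6,-2,0,0,0,1,0,0,0,0,0,0,1,0,0,0,0,0,0,1],
)

```text
time: 15.9
position: [0.4951, 0.4385, 0.2553]
tool_rot: [0.005, 1.0, -0.004, 0.001]
ft_force: [5.3, -12.8, 11.1]
grip_width: 0.011
```

Run:
```python
from h import *
o=robot.get_obs();print(o['position'],o['grip_width'],o['ft_force'])
f=snap('side','side9')
```

```text
[0.49513148 0.43854255 0.25529434] 0.01098019992182409 [  5.28260904 -12.78097821  11.06191376]
```

View pics/side9.png

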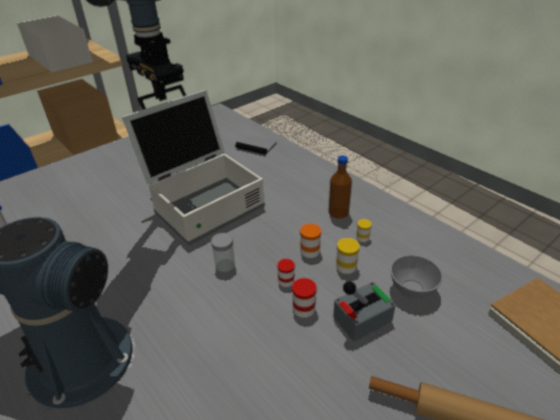

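The lid is against its stop: reaction -13 N, bar at y 438 mm as expected. I release, rise and go towards the orange tub.

Emit:
move_arm(
  rows=[0,-3,0,0,0,0,0.6,0,0,0,0,0,0,0.6,0,0,0,0,0,0,0.6,0,0,20,0,0,0,0.6,0,0,30,0,0,0,0.6,0,0,10,0,0,0,0,8,-45,0,0,0,0,0,8,-45,0,0,0,0,0,8,-45,0,0,0,0,0,8,-45,0,0,0,0,0],
)

```text
time: 16.95
position: [0.5246, 0.2584, 0.3126]
tool_rot: [0.004, 1.0, 0.0, -0.001]
ft_force: [0.5, -0.4, -0.3]
grip_width: 0.0671
```

Emit:
move_arm(
  rows=[8,-45,0,0,0,0,0,8,-45,-10,0,0,0,0,8,-45,-20,0,0,0,0,8,-45,-20,0,0,0,0,8,-45,-20,0,0,0,0,8,-45,-20,0,0,0,0,8,-45,-20,0,0,0,0,4,-20,-20,0,0,0,0,0,0,-20,0,0,0,0,0,0,0,0,0,0,0],
)

```text
time: 17.95
position: [0.5826, -0.0751, 0.1599]
tool_rot: [0.005, 1.0, 0.002, -0.004]
ft_force: [-0.4, 0.1, 0.2]
grip_width: 0.0872
```

```bash
cat > tubs.py <<'E'
from h import *
np.set_printoptions(precision=4,suppress=True)
def cloud(f):
    h,w=f['z_map'].shape
    uv=np.stack(np.meshgrid(np.arange(w),np.arange(h)),-1).reshape(-1,1,2).astype(float)
    p=cv2.undistortPoints(uv,np.array(f['camera_matrix']),np.array(f['distortion'])).reshape(h,w,2);z=f['z_map']
    return (np.stack([p[...,0]*z,p[...,1]*z,z],-1)-np.array(f['t']))@np.array(f['R'])
def tubs(f):
    W=cloud(f);hsv=cv2.cvtColor(f['color'],cv2.COLOR_RGB2HSV)
    sat=(hsv[...,1]>150)&(hsv[...,2]>90)&(W[...,2]>0.03)&(W[...,2]<0.3)
    n,l,s,c=cv2.connectedComponentsWithStats(sat.astype(np.uint8))
    for i in range(1,n):
        if s[i,4]<60: continue
        q=W[l==i]; z=np.percentile(q[:,2],80); q=q[abs(q[:,2]-z)<.006]
        (a,b),r=cv2.minEnclosingCircle(q[:,:2].astype(np.float32))
        print(np.round(c[i]),s[i,4],'hue',np.median(hsv[l==i][:,0]),'z %.3f xy %.4f %.4f r %.3f'%(z,a,b,r))
E
python3 - <<'E'
from tubs import *
o=robot.get_obs();print(o['position'],o['grip_width'],o['ft_force'])
f=snap('top','top10');tubs(f)
f=snap('side','side10');tubs(f)
E
```

```text
[ 0.5826 -0.0751  0.1599] 0.08719766915809991 [-0.3717  0.0898  0.1565]
[297. 123.] 133 hue 110.0 z 0.193 xy 0.7644 -0.0274 r 0.013
[324. 223.] 93 hue 11.0 z 0.078 xy 0.5710 -0.0893 r 0.021
[431. 226.] 98 hue 66.0 z 0.066 xy 0.5594 -0.3368 r 0.024
[421. 264.] 83 hue 0.0 z 0.065 xy 0.4742 -0.3111 r 0.016
[381. 279.] 427 hue 1.0 z 0.078 xy 0.4408 -0.2158 r 0.027
[491. 287.] 290 hue 13.0 z 0.044 xy 0.4172 -0.4867 r 0.044
[364. 224.] 109 hue 24.0 z 0.053 xy 0.7326 -0.1495 r 0.021
[310. 231.] 261 hue 13.0 z 0.076 xy 0.5863 -0.0897 r 0.029
[348. 246.] 309 hue 24.0 z 0.076 xy 0.6145 -0.1923 r 0.029
[285. 263.] 111 hue 1.0 z 0.059 xy 0.4680 -0.1231 r 0.021
[301. 284.] 168 hue 1.0 z 0.076 xy 0.4394 -0.2075 r 0.026
[380. 294.] 76 hue 68.0 z 0.064 xy 0.5587 -0.3383 r 0.024
[346. 308.] 96 hue 1.0 z 0.064 xy 0.4741 -0.3145 r 0.019
[395. 388.] 419 hue 14.0 z 0.042 xy 0.4101 -0.4908 r 0.044
```

View pics/side10.png

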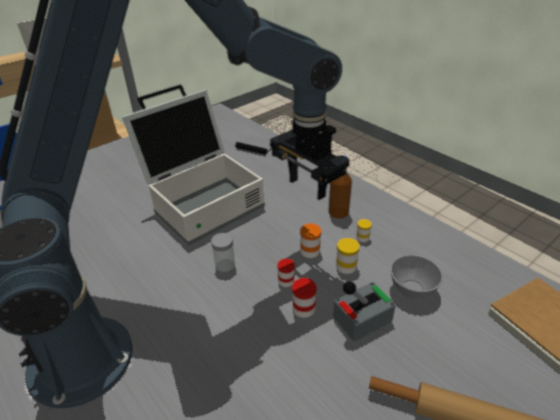

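The lid stays open, and the tubs are where they were. The orange tub is at (586,-89).

Run:
```python
from tubs import *
robot.camera('side');o=robot.get_obs();print(o['position'])
```

```text
[ 0.5858 -0.075   0.1641]
```

Emit:
move_arm(
  rows=[0,-14,-20,0,0,0,0,0,0,-35,0,0,0,0,0,0,-35,0,0,0,0,0,0,-35,0,0,0,0,0,0,-20,0,0,0,0,0,0,-12,0,0,0,0,0,0,-10,0,0,0,0,0,0,0,0,0,0,0],
)

```text
time: 18.9
position: [0.5858, -0.0894, -0.0033]
tool_rot: [0.004, 1.0, 0.0, -0.0]
ft_force: [0.5, -0.1, 0.0]
grip_width: 0.087
```

Emit:
move_arm(
  rows=[0,0,0,0,0,0,1,0,0,0,0,0,0,1,0,0,0,0,0,0,1,0,0,0,0,0,0,1,0,0,0,0,0,0,1],
  grip_force=20,
)

```text
time: 19.4
position: [0.5858, -0.0896, -0.0027]
tool_rot: [0.005, 1.0, 0.0, 0.0]
ft_force: [-1.2, 0.8, 3.5]
grip_width: 0.0553
```

The grip holds at 55 mm. I lift and carry it to the far slot (564, 235).

Emit:
move_arm(
  rows=[0,0,20,0,0,0,1,0,0,40,0,0,0,1,0,0,45,0,0,0,1,-2,20,40,0,0,0,1,-3,40,0,0,0,0,1,-3,40,0,0,0,0,1,-3,40,0,0,0,0,1,-3,40,0,0,0,0,1,-3,40,0,0,0,0,1,-2,40,0,0,0,0,1,-2,40,0,0,0,0,1,-1,24,0,0,0,0,1],
)

```text
time: 20.6
position: [0.5624, 0.2369, 0.1414]
tool_rot: [0.003, 1.0, 0.0, -0.001]
ft_force: [0.3, 0.1, -2.0]
grip_width: 0.0556
```

Emit:
move_arm(
  rows=[0,0,0,0,0,0,1,0,0,0,0,0,0,1,0,0,0,0,0,0,1],
)

```text
time: 20.9
position: [0.5634, 0.233, 0.1415]
tool_rot: [0.005, 1.0, -0.0, -0.0]
ft_force: [0.3, -0.0, -1.4]
grip_width: 0.0552
```

Run:
```python
from tubs import *
o=robot.get_obs();print(o['position'],o['grip_width'],o['ft_force'])
f=snap('side','side11');tubs(f)
f=snap('top','top11')
```

```text
[0.5634 0.233  0.1415] 0.05521421690731634 [ 0.3422 -0.0279 -1.3997]
[221. 142.] 81 hue 13.0 z 0.220 xy 0.5512 0.2304 r 0.025
[364. 224.] 111 hue 24.0 z 0.053 xy 0.7303 -0.1495 r 0.019
[348. 246.] 308 hue 24.0 z 0.076 xy 0.6145 -0.1927 r 0.029
[286. 266.] 181 hue 1.0 z 0.059 xy 0.4680 -0.1263 r 0.022
[304. 288.] 382 hue 1.0 z 0.076 xy 0.4408 -0.2193 r 0.029
[380. 294.] 74 hue 67.5 z 0.064 xy 0.5559 -0.3377 r 0.023
[346. 307.] 94 hue 1.0 z 0.064 xy 0.4737 -0.3129 r 0.020
[395. 388.] 398 hue 14.0 z 0.042 xy 0.4099 -0.4906 r 0.044
```

View pics/side11.png

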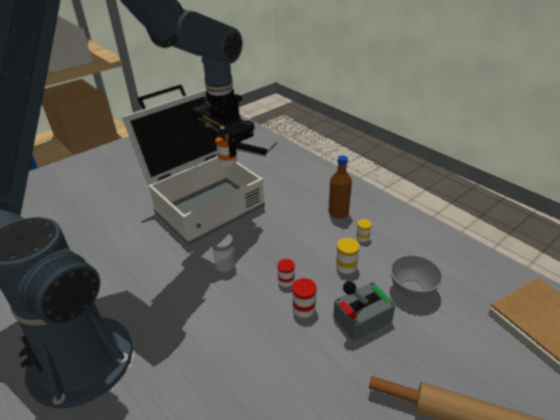

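View pics/top11.png

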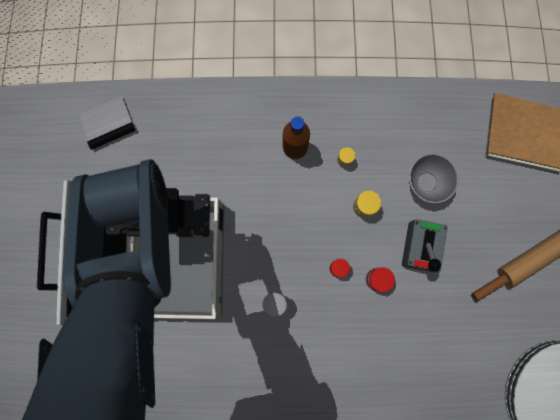

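The tub hangs above the far slot (at (225,148) in the side view, bottom at 145 mm). I lower it.

Emit:
move_arm(
  rows=[1,2,-25,0,0,0,1,0,0,-30,0,0,0,1,0,0,-30,0,0,0,1,0,0,-25,0,0,0,1,0,0,-12,0,0,0,1,0,0,-5,0,0,0,1,0,0,0,0,0,0,1],
)

```text
time: 21.7
position: [0.565, 0.2357, 0.0148]
tool_rot: [0.005, 1.0, -0.0, -0.0]
ft_force: [-0.2, 0.3, -1.2]
grip_width: 0.0555
```

Emit:
move_arm(
  rows=[0,0,-2,0,0,0,1,0,0,-2,0,0,0,1,0,0,0,0,0,0,1],
)

```text
time: 22.0
position: [0.565, 0.2363, 0.0115]
tool_rot: [0.004, 1.0, 0.0, 0.001]
ft_force: [-1.4, 0.7, -1.3]
grip_width: 0.0554
```

Emit:
move_arm(
  rows=[0,0,-2,0,0,0,1,0,0,0,0,0,0,1],
)

```text
time: 22.2
position: [0.5652, 0.2363, 0.0094]
tool_rot: [0.004, 1.0, 0.0, 0.001]
ft_force: [0.6, 0.3, -0.1]
grip_width: 0.0552
```

Emit:
move_arm(
  rows=[0,0,0,0,0,0,0.15,0,0,0,0,0,0,0.15,0,0,0,0,0,0,0.15,0,0,20,0,0,0,0.1,0,0,30,0,0,0,0,0,0,40,0,0,0,0,2,-10,40,0,0,0,0],
)

```text
time: 22.9
position: [0.5657, 0.2268, 0.1397]
tool_rot: [0.004, 1.0, 0.0, -0.001]
ft_force: [0.6, 0.9, -0.0]
grip_width: 0.086
```

Emit:
move_arm(
  rows=[5,-40,0,0,0,0,0,5,-40,0,0,0,0,0,5,-40,0,0,0,0,0,5,-40,0,0,0,0,0,5,-40,0,0,0,0,0,5,-40,0,0,0,0,0,5,-40,0,0,0,0,5,-40,0,0,0,0,0,5,-40,0,0,0,0,0,3,-40,0,0,0,0,0,0,-16,0,0,0,0,0,0,0,0,0,0,0,0],
)

```text
$.rows: bad value
```

Emit:
move_arm(
  rows=[5,-42,0,0,0,0,0,5,-42,0,0,0,0,0,5,-42,0,0,0,0,0,5,-42,0,0,0,0,0,5,-42,0,0,0,0,0,5,-42,0,0,0,0,0,5,-42,0,0,0,0,0,5,-42,0,0,0,0,0,5,-42,0,0,0,0,0,3,-40,0,0,0,0,0,0,0,0,0,0,0,0,0,0,0,0,0,0,0],
)

```text
time: 24.1
position: [0.6141, -0.1927, 0.1385]
tool_rot: [0.006, 1.0, 0.0, -0.0]
ft_force: [0.4, 0.8, -0.2]
grip_width: 0.0872
```

Run:
```python
from tubs import *
f=snap('top','top12');tubs(f)
f=snap('side','side12');tubs(f)
o=robot.get_obs();print(o['position'],o['grip_width'],o['ft_force'])
```

```text
[297. 123.] 136 hue 110.0 z 0.193 xy 0.7645 -0.0269 r 0.014
[287. 131.] 74 hue 12.0 z 0.138 xy 0.7666 -0.0103 r 0.014
[346. 155.] 191 hue 24.0 z 0.055 xy 0.7314 -0.1480 r 0.019
[180. 224.] 471 hue 12.0 z 0.089 xy 0.5661 0.2340 r 0.028
[336. 266.] 129 hue 1.0 z 0.061 xy 0.4694 -0.1222 r 0.020
[491. 287.] 291 hue 13.0 z 0.044 xy 0.4181 -0.4871 r 0.045
[229. 179.] 196 hue 13.0 z 0.088 xy 0.5633 0.2348 r 0.030
[363. 225.] 83 hue 24.0 z 0.053 xy 0.7295 -0.1490 r 0.018
[348. 246.] 303 hue 24.0 z 0.076 xy 0.6154 -0.1926 r 0.029
[286. 265.] 184 hue 1.0 z 0.059 xy 0.4672 -0.1278 r 0.022
[304. 288.] 386 hue 1.0 z 0.076 xy 0.4410 -0.2189 r 0.028
[347. 308.] 97 hue 1.0 z 0.064 xy 0.4721 -0.3174 r 0.025
[395. 389.] 439 hue 14.0 z 0.042 xy 0.4124 -0.4894 r 0.043
[ 0.614  -0.1906  0.1386] 0.0869056996016381 [-0.0051  0.6864  0.4257]
```

View pics/top12.png

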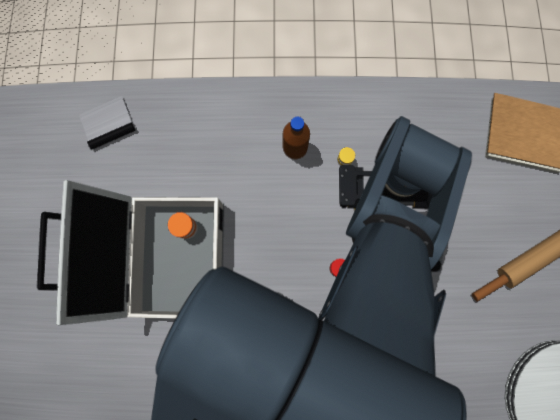

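The orange tub stands upright in the chest at image (180,224), top at 88 mm. I descend on the large yellow.

Emit:
move_arm(
  rows=[1,-1,-35,0,0,0,0,0,0,-35,0,0,0,0,0,0,-35,0,0,0,0,0,0,-20,0,0,0,0,0,0,-10,0,0,0,0,0,0,-6,0,0,0,0,0,0,0,0,0,0,0],
)

```text
time: 24.9
position: [0.6158, -0.1921, -0.0021]
tool_rot: [0.004, 1.0, 0.0, -0.0]
ft_force: [-0.6, 0.4, 0.2]
grip_width: 0.087
```

Emit:
move_arm(
  rows=[0,0,0,0,0,0,1,0,0,0,0,0,0,1,0,0,0,0,0,0,1,0,0,0,0,0,0,1,0,0,0,0,0,0,1],
)

```text
time: 25.4
position: [0.6157, -0.1925, -0.0017]
tool_rot: [0.005, 1.0, 0.0, 0.0]
ft_force: [0.9, 0.2, 3.0]
grip_width: 0.0558
```

Gripped at 56 mm. I carry it to the middle slot (494, 235).

Emit:
move_arm(
  rows=[0,0,20,0,0,0,1,0,0,40,0,0,0,1,0,0,45,0,0,0,1,-12,20,40,0,0,0,1,-12,41,0,0,0,0,1,-12,41,0,0,0,0,1,-12,41,0,0,0,0,1,-12,41,0,0,0,0,1,-12,41,0,0,0,0,1,-12,41,0,0,0,0,1,-12,41,0,0,0,0,1,-12,41,0,0,0,0,1],
)

```text
time: 26.6
position: [0.5065, 0.1565, 0.1426]
tool_rot: [0.005, 1.0, -0.0, -0.0]
ft_force: [1.5, 0.1, -1.9]
grip_width: 0.0555
```

Emit:
move_arm(
  rows=[-12,41,0,0,0,0,1,-14,38,0,0,0,0,1,0,0,0,0,0,0,1,0,0,0,0,0,0,1,0,0,0,0,0,0,1],
)

```text
time: 27.1
position: [0.4819, 0.2334, 0.1427]
tool_rot: [0.005, 1.0, -0.0, -0.0]
ft_force: [0.3, 1.0, -2.0]
grip_width: 0.0556
```

Run:
```python
from tubs import *
f=snap('side','side13');tubs(f)
o=robot.get_obs();print(o['position'],o['grip_width'],o['ft_force'])
```

```text
[196. 153.] 83 hue 24.0 z 0.220 xy 0.4674 0.2295 r 0.023
[229. 179.] 196 hue 13.0 z 0.088 xy 0.5625 0.2357 r 0.030
[364. 224.] 109 hue 24.0 z 0.053 xy 0.7306 -0.1503 r 0.020
[286. 265.] 177 hue 1.0 z 0.059 xy 0.4686 -0.1259 r 0.022
[304. 288.] 374 hue 1.0 z 0.076 xy 0.4395 -0.2191 r 0.028
[381. 294.] 72 hue 68.0 z 0.063 xy 0.5598 -0.3382 r 0.023
[346. 307.] 94 hue 1.0 z 0.064 xy 0.4729 -0.3124 r 0.019
[395. 388.] 390 hue 14.0 z 0.042 xy 0.4111 -0.4900 r 0.044
[0.4821 0.2331 0.1427] 0.055210019209834524 [-0.3737 -0.6955 -1.3107]
```

View pics/side13.png

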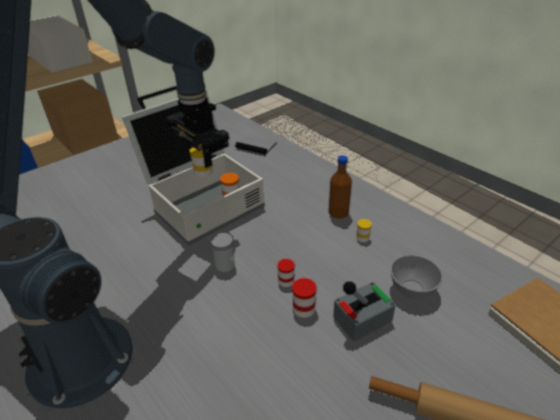

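The yellow tub hangs over the chest and the x is 12 mm short. I correct it and lower.

Emit:
move_arm(
  rows=[11,2,-5,0,0,0,1,0,0,-30,0,0,0,1,0,0,-30,0,0,0,1,0,0,-30,0,0,0,1,0,0,-20,0,0,0,1,0,0,-10,0,0,0,1,0,0,-4,0,0,0,1,0,0,-2,0,0,0,1,0,0,-2,0,0,0,1,0,0,0,0,0,0,1],
)

```text
time: 28.15
position: [0.4933, 0.2363, 0.0106]
tool_rot: [0.004, 1.0, 0.0, 0.001]
ft_force: [0.6, 0.1, -1.4]
grip_width: 0.0552
```

Emit:
move_arm(
  rows=[0,0,0,0,0,0,0.15,0,0,0,0,0,0,0.15,0,0,0,0,0,0,0.15,0,0,20,0,0,0,0.1,0,0,30,0,0,0,0,0,0,40,0,0,0,0,0,-10,40,0,0,0,0],
)

```text
time: 28.85
position: [0.4923, 0.2267, 0.1411]
tool_rot: [0.004, 1.0, 0.0, -0.0]
ft_force: [0.7, 0.8, -0.1]
grip_width: 0.086
```

Emit:
move_arm(
  rows=[-5,-40,0,0,0,-0.13,0,-5,-42,0,0,0,-0.13,0,-5,-42,0,0,0,-0.13,0,-5,-42,0,0,0,-0.13,0,-5,-42,0,0,0,-0.13,0,-5,-42,0,0,0,-0.13,0,-5,-42,0,0,0,0,0,-5,-42,0,0,0,0,0,-5,-42,0,0,0,0,0,-5,-42,0,0,0,0,0,-2,-28,0,0,0,0,0,0,0,0,0,0,0,0],
)

```text
time: 30.05
position: [0.4414, -0.2242, 0.1404]
tool_rot: [0.386, 0.922, -0.001, 0.002]
ft_force: [0.4, 0.3, 0.4]
grip_width: 0.0868
```

Run:
```python
from tubs import *
f=snap('top','top14');tubs(f)
f=snap('side','side14');tubs(f)
robot.camera('side')
o=robot.get_obs();print(o['position'],o['tool_rot'],o['grip_width'],o['ft_force'])
```

```text
[297. 123.] 129 hue 111.0 z 0.193 xy 0.7649 -0.0268 r 0.014
[347. 155.] 197 hue 23.0 z 0.055 xy 0.7313 -0.1477 r 0.019
[180. 224.] 464 hue 11.0 z 0.090 xy 0.5661 0.2340 r 0.028
[431. 226.] 98 hue 66.0 z 0.066 xy 0.5594 -0.3370 r 0.023
[179. 257.] 470 hue 24.0 z 0.090 xy 0.4929 0.2331 r 0.028
[340. 268.] 275 hue 0.0 z 0.061 xy 0.4682 -0.1254 r 0.021
[502. 280.] 71 hue 13.0 z 0.044 xy 0.4326 -0.5133 r 0.014
[376. 286.] 75 hue 1.0 z 0.078 xy 0.4269 -0.2071 r 0.021
[229. 179.] 195 hue 13.0 z 0.088 xy 0.5668 0.2343 r 0.030
[339. 179.] 102 hue 14.0 z 0.137 xy 0.7539 -0.0312 r 0.017
[208. 188.] 208 hue 24.0 z 0.088 xy 0.4915 0.2355 r 0.029
[364. 224.] 109 hue 24.0 z 0.053 xy 0.7313 -0.1501 r 0.019
[286. 265.] 187 hue 1.0 z 0.059 xy 0.4680 -0.1272 r 0.021
[304. 288.] 378 hue 1.0 z 0.076 xy 0.4370 -0.2191 r 0.027
[380. 294.] 76 hue 68.0 z 0.064 xy 0.5615 -0.3384 r 0.023
[347. 309.] 116 hue 1.0 z 0.064 xy 0.4716 -0.3190 r 0.024
[395. 389.] 439 hue 14.0 z 0.042 xy 0.4106 -0.4905 r 0.044
[ 0.4401 -0.2189  0.1398] [ 0.3844  0.9232  0.0004 -0.0006] 0.08691229737975856 [0.1679 0.0597 0.0351]
```

View pics/side14.png

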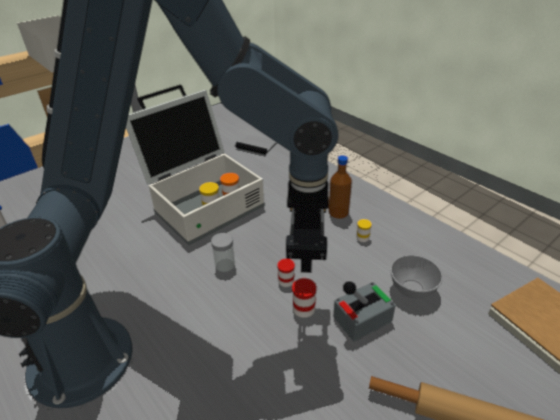

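Both tubs stand well in the chest, and the gripper is over the large red. I descend.

Emit:
move_arm(
  rows=[0,0,-35,0,0,0,0,0,0,-35,0,0,0,0,0,0,-35,0,0,0,0,0,0,-20,0,0,0,0,0,0,-11,0,0,0,0,0,0,-6,0,0,0,0,0,0,0,0,0,0,0],
)

```text
time: 30.9
position: [0.4408, -0.2192, -0.0022]
tool_rot: [0.384, 0.923, 0.0, -0.0]
ft_force: [0.2, -0.1, -0.1]
grip_width: 0.0873
```

Emit:
move_arm(
  rows=[0,0,0,0,0,0,1,0,0,0,0,0,0,1,0,0,0,0,0,0,1,0,0,0,0,0,0,1,0,0,0,0,0,0,1],
)

```text
time: 31.4
position: [0.4412, -0.22, -0.0017]
tool_rot: [0.385, 0.923, 0.0, 0.001]
ft_force: [0.9, 1.0, 4.1]
grip_width: 0.0558
```

Emit:
move_arm(
  rows=[0,0,20,0,0,0,1,0,0,40,0,0,0,1,0,0,45,0,0,0,1,0,20,40,0,0,0.13,1,0,41,0,0,0,0.13,1,0,41,0,0,0,0.13,1,0,41,0,0,0,0.13,1,0,41,0,0,0,0.13,1,0,41,0,0,0,0.13,1,-4,41,0,0,0,0,1,-4,41,0,0,0,0,1,-4,41,0,0,0,0,1],
)

```text
time: 32.6
position: [0.4276, 0.1296, 0.1426]
tool_rot: [0.004, 1.0, -0.0, -0.001]
ft_force: [1.2, -0.5, -2.4]
grip_width: 0.0556
```

Emit:
move_arm(
  rows=[-3,41,0,0,0,0,1,-2,41,0,0,0,0,1,0,25,0,0,0,0,1,0,0,0,0,0,0,1,0,0,0,0,0,0,1,0,0,0,0,0,0,1],
)

```text
time: 33.2
position: [0.4231, 0.2342, 0.1425]
tool_rot: [0.005, 1.0, -0.0, -0.001]
ft_force: [0.4, -0.4, -2.7]
grip_width: 0.0555
```

Run:
```python
from tubs import *
f=snap('side','side15');tubs(f)
o=robot.get_obs();print(o['position'],o['tool_rot'],o['grip_width'],o['ft_force'])
```

```text
[229. 179.] 194 hue 13.0 z 0.088 xy 0.5657 0.2340 r 0.029
[208. 188.] 202 hue 24.0 z 0.088 xy 0.4911 0.2342 r 0.030
[364. 224.] 111 hue 24.0 z 0.053 xy 0.7308 -0.1483 r 0.020
[285. 265.] 173 hue 1.0 z 0.059 xy 0.4668 -0.1272 r 0.022
[380. 293.] 71 hue 68.0 z 0.064 xy 0.5617 -0.3387 r 0.024
[346. 307.] 92 hue 1.0 z 0.064 xy 0.4715 -0.3123 r 0.019
[395. 388.] 386 hue 14.0 z 0.042 xy 0.4122 -0.4900 r 0.044
[0.4233 0.2341 0.1426] [ 0.0051  1.     -0.0003 -0.0005] 0.05590096774972204 [ 0.0107 -0.1313 -2.5559]
```

View pics/side15.png

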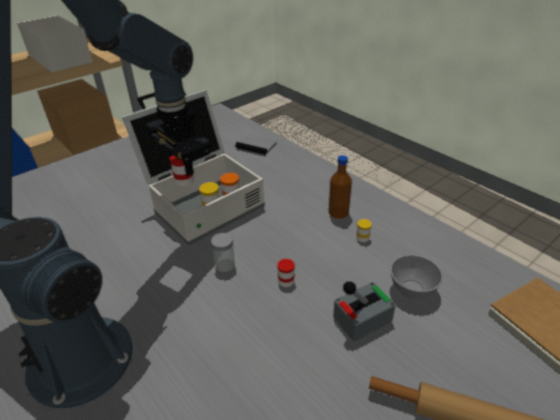

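Emit:
move_arm(
  rows=[0,1,-5,0,0,0,1,0,0,-30,0,0,0,1,0,0,-30,0,0,0,1,0,0,-30,0,0,0,1,0,0,-20,0,0,0,1,0,0,-10,0,0,0,1,0,0,-4,0,0,0,1,0,0,-2,0,0,0,1,0,0,-1.5,0,0,0,1,0,0,0,0,0,0,1],
)

```text
time: 34.25
position: [0.4243, 0.2363, 0.011]
tool_rot: [0.004, 1.0, 0.0, 0.001]
ft_force: [0.6, 0.2, -2.5]
grip_width: 0.0558
```

Emit:
move_arm(
  rows=[0,0,0,0,0,0,0.15,0,0,0,0,0,0,0.15,0,0,0,0,0,0,0.15,0,0,20,0,0,0,0.1,0,0,30,0,0,0,0,0,0,40,0,0,0,0,0,0,45,0,0,0,0,0,0,45,0,0,0,0.3,0,0,45,0,0,0,0.6,0,0,45,0,0,0,0.72,0,0,20,0,0,0,0.72,0,0,0,0,0,0,0.72],
)

```text
time: 35.45
position: [0.4257, 0.2369, 0.3042]
tool_rot: [0.004, 1.0, 0.001, 0.004]
ft_force: [0.1, 0.0, -0.7]
grip_width: 0.0546
```

Run:
```python
from tubs import *
f=snap('side','side16');tubs(f)
f=snap('top','top16');tubs(f)
o=robot.get_obs();print(o['position'],o['tool_rot'],o['grip_width'],o['ft_force'])
```

```text
[229. 179.] 196 hue 13.0 z 0.088 xy 0.5651 0.2359 r 0.030
[208. 188.] 202 hue 24.0 z 0.088 xy 0.4915 0.2356 r 0.030
[187. 198.] 190 hue 1.0 z 0.088 xy 0.4205 0.2354 r 0.029
[364. 224.] 109 hue 24.0 z 0.053 xy 0.7324 -0.1501 r 0.021
[286. 265.] 179 hue 1.0 z 0.059 xy 0.4675 -0.1270 r 0.022
[381. 294.] 72 hue 68.0 z 0.064 xy 0.5615 -0.3388 r 0.024
[346. 307.] 93 hue 1.0 z 0.064 xy 0.4714 -0.3123 r 0.019
[395. 388.] 392 hue 14.0 z 0.042 xy 0.4119 -0.4896 r 0.044
[297. 123.] 128 hue 111.0 z 0.193 xy 0.7648 -0.0264 r 0.014
[347. 155.] 195 hue 23.0 z 0.055 xy 0.7309 -0.1477 r 0.019
[180. 224.] 467 hue 11.0 z 0.090 xy 0.5664 0.2345 r 0.028
[431. 226.] 97 hue 66.0 z 0.065 xy 0.5606 -0.3379 r 0.023
[179. 257.] 469 hue 23.0 z 0.090 xy 0.4940 0.2343 r 0.028
[340. 268.] 273 hue 0.0 z 0.061 xy 0.4682 -0.1253 r 0.022
[421. 264.] 84 hue 0.0 z 0.066 xy 0.4747 -0.3110 r 0.016
[491. 287.] 250 hue 13.0 z 0.045 xy 0.4194 -0.4854 r 0.045
[0.423  0.236  0.3001] [ 0.0044  1.     -0.     -0.0001] 0.047059677122130224 [-0.7039  0.1559 -0.2431]
```

View pics/side16.png

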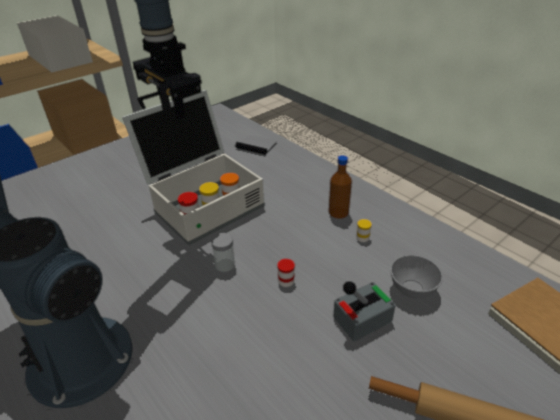

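View pics/top16.png

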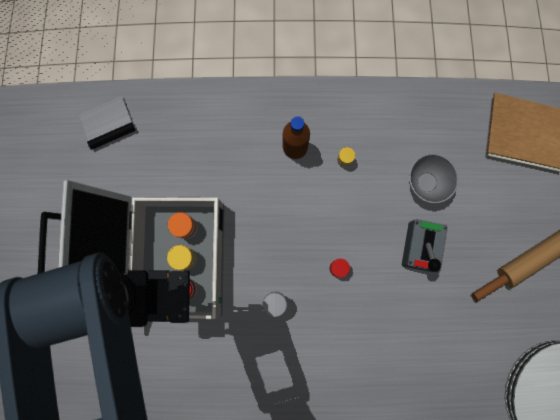

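All three tubs stand in the chest (red at (187,198), yellow (208,188), orange (229,179) in the side view, tops at 88 mm). I locate the open handle bar.

Run:
```python
from tubs import *
for c in('top','side'):
    f=snap(c);W=cloud(f);v=f['color'].max(2)
    m=(W[...,2]>.295)&(W[...,2]<.33)&(W[...,1]>.40)&(W[...,1]<.48)&(W[...,0]>.42)&(W[...,0]<.57)&(v<90)
    q=W[m];print(c,len(q),np.median(q,0) if len(q) else '',q.min(0) if len(q) else '',q.max(0) if len(q) else '')
o=robot.get_obs();print(o['position'])
```

```text
top 484 [0.519  0.4338 0.3164] [0.4556 0.4172 0.2953] [0.5669 0.4441 0.3218]
side 116 [0.4443 0.4338 0.3119] [0.424  0.4164 0.295 ] [0.4875 0.4427 0.3181]
[0.4223 0.2357 0.2987]
```

Emit:
move_arm(
  rows=[6,5,15,0,0,0,0.6,6,18,0,0,0,0,0.6,6,18,0,0,0,0,0.6,6,18,0,0,0,0,0.6,6,18,0,0,0,0,0.6,6,18,0,0,0,0,0.6,6,18,0,0,0,0,0.6,6,18,0,0,0,0,0.6,6,18,0,0,0,0,0.6,6,18,0,0,0,0,0.6,6,18,0,0,0,0,0.6,6,17,0,0,0,0,0.6],
)

```text
time: 36.85
position: [0.495, 0.4384, 0.3124]
tool_rot: [0.004, 1.0, -0.001, -0.002]
ft_force: [0.4, 1.1, 0.6]
grip_width: 0.0348
```

Emit:
move_arm(
  rows=[0,0,0,0,0,0,0.6,0,0,0,0,0,0,0.6,0,0,0,0,0,0,0.6],
)

```text
time: 37.15
position: [0.495, 0.4371, 0.3142]
tool_rot: [0.005, 1.0, -0.001, -0.001]
ft_force: [0.5, 0.1, 0.2]
grip_width: 0.0347
```

Emit:
move_arm(
  rows=[0,0,-15,0,0,0,0.6,0,0,-15,0,0,0,0.6,0,0,-15,0,0,0,0.6,0,0,-12,0,0,0,0.6,0,0,0,0,0,0,0.6,0,0,0,0,0,0,1,0,0,0,0,0,0,1,0,0,0,0,0,0,1,0,0,0,0,0,0,1],
  grip_force=25,
)

```text
time: 38.05
position: [0.496, 0.4385, 0.2592]
tool_rot: [0.004, 1.0, 0.001, 0.001]
ft_force: [-0.6, 0.2, 1.2]
grip_width: 0.0115
```

Gripped. I bring the lid back along the arc.

Emit:
move_arm(
  rows=[0,-17,7,0,0,0,1,0,-17,5,0,0,0,1,0,-17,4,0,0,0,1,0,-18,3,0,0,0,1,0,-18,1,0,0,0,1,-1,-18,0,0,0,0,1,0,-18,-2,0,0,0,1,0,-18,-3,0,0,0,1],
)

```text
time: 38.85
position: [0.4937, 0.295, 0.2725]
tool_rot: [0.005, 1.0, -0.0, -0.001]
ft_force: [-2.5, 1.7, 0.2]
grip_width: 0.0112
```

Emit:
move_arm(
  rows=[0,-17,-5,0,0,0,1,0,-17,-6,0,0,0,1,-1,-16,-7,0,0,0,1,0,-16,-9,0,0,0,1,0,-15,-9,0,0,0,1,0,-15,-11,0,0,0,1,0,-13,-12,0,0,0,1,0,-12,-13,0,0,0,1],
)

```text
time: 39.65
position: [0.4921, 0.1745, 0.1998]
tool_rot: [0.004, 1.0, -0.001, -0.002]
ft_force: [-4.8, 1.5, 0.8]
grip_width: 0.011
```

Emit:
move_arm(
  rows=[0,-12,-14,0,0,0,1,0,-10,-15,0,0,0,1,0,-9,-15,0,0,0,1,0,-8,-17,0,0,0,1,0,-6,-16,0,0,0,1,0,-5,-18,0,0,0,1,0,0,0,0,0,0,1],
)

```text
time: 40.35
position: [0.4914, 0.1251, 0.1035]
tool_rot: [0.005, 1.0, -0.0, -0.003]
ft_force: [-4.1, 3.7, -2.7]
grip_width: 0.0111
```

Emit:
move_arm(
  rows=[0,-2,-15,0,0,0,1,0,-1,-9,0,0,0,1,0,0,-6,0,0,0,1,0,0,0,0,0,0,1,0,0,0,0,0,0,1],
)

```text
time: 40.85
position: [0.4914, 0.1208, 0.0757]
tool_rot: [0.003, 1.0, -0.002, -0.003]
ft_force: [-5.0, -3.6, -1.7]
grip_width: 0.0115
```

Emit:
move_arm(
  rows=[0,0,-2,0,0,0,1,0,0,-2,0,0,0,1,0,0,0,0,0,0,1,0,0,0,0,0,0,1],
)

```text
time: 41.25
position: [0.4916, 0.1206, 0.0738]
tool_rot: [0.003, 1.0, -0.002, -0.002]
ft_force: [-8.5, -4.7, 13.3]
grip_width: 0.0111
```

Run:
```python
from tubs import *
o=robot.get_obs();print(o['position'],o['ft_force'])
f=snap('side','side17');W=cloud(f)
m=(W[...,0]>.42)&(W[...,0]<.56)&(W[...,1]>.16)&(W[...,1]<.33)&(W[...,2]>.09)&(W[...,2]<.135);q=W[m]
print(len(q),np.linalg.lstsq(np.c_[q[:,0]-.5,q[:,1]-.346,np.ones(len(q))],q[:,2],rcond=None)[0])
```

```text
[0.4916 0.1206 0.0738] [-8.5474 -4.678  13.2805]
1089 [ 0.0009 -0.0011  0.1119]
```

View pics/side17.png

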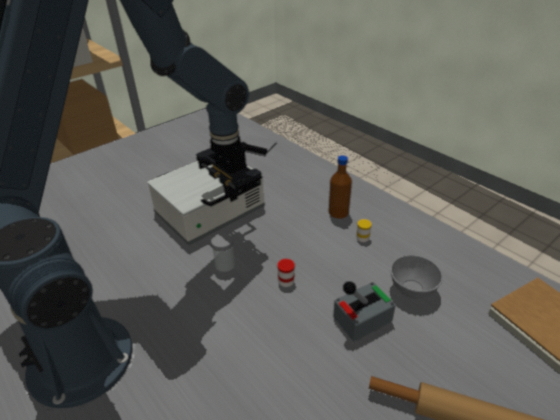

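The lid is shut: the lid plane is level, with a 13 N reaction at the bar. I release and move to the red side of the knob.

Emit:
move_arm(
  rows=[0,0,0,0,0,0,0.74,0,0,0,0,0,0,0.74,0,0,0,0,0,0,0.74,0,0,20,0,0,0,0.74,0,0,30,0,0,0,0.74,0,0,40,0,0,0,1,-6,-42,0,0,0,-0.1,1,-6,-42,0,0,0,-0.087,1,-6,-42,0,0,0,0,1,-6,-42,0,0,0,0,1],
)

```text
time: 42.3
position: [0.4704, -0.0468, 0.1628]
tool_rot: [0.097, 0.995, -0.001, 0.001]
ft_force: [-0.0, -0.6, 0.1]
grip_width: 0.0007
```

Emit:
move_arm(
  rows=[-6,-42,0,0,0,0,1,-7,-42,0,0,0,0,1,-7,-42,0,0,0,0,1,-7,-42,0,0,0,0,1,-7,-42,0,0,0,0,1,-8,-42,0,0,0,0,1,0,-11,0,0,0,0,1,0,0,0,0,0,0,1,0,0,0,0,0,0,1],
)

```text
time: 43.2
position: [0.4275, -0.3067, 0.162]
tool_rot: [0.098, 0.995, 0.001, -0.0]
ft_force: [0.4, 0.6, -0.9]
grip_width: 0.0004
```

Run:
```python
from tubs import *
o=robot.get_obs();print(o['position'],o['tool_rot'],o['ft_force'],o['grip_width'])
f=snap('side','side18');W=cloud(f)
m=(W[...,0]>.42)&(W[...,0]<.56)&(W[...,1]>.16)&(W[...,1]<.33)&(W[...,2]>.09)&(W[...,2]<.135);q=W[m]
print(len(q),np.linalg.lstsq(np.c_[q[:,0]-.5,q[:,1]-.346,np.ones(len(q))],q[:,2],rcond=None)[0])
m=(W[...,0]>.42)&(W[...,0]<.56)&(W[...,1]>-.36)&(W[...,1]<-.27)&(W[...,2]>.12)&(W[...,2]<.15);q=W[m];print('knob',len(q),np.median(q,0))
```

```text
[ 0.4275 -0.3067  0.162 ] [ 0.0977  0.9952  0.0006 -0.0004] [ 0.3967  0.5505 -0.885 ] 0.0003850870682230997
1612 [-0.0013 -0.0014  0.1119]
knob 145 [ 0.4646 -0.3234  0.1398]
```

View pics/side18.png

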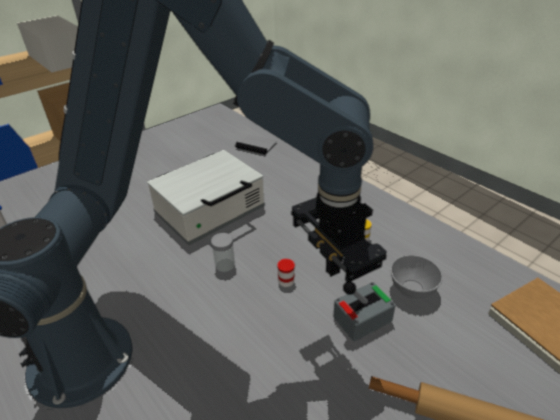

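The lid is level and shut. I lower beside the knob on the red side and push to green.

Emit:
move_arm(
  rows=[0,-3,-25,0,0,0,1,0,0,-28,0,0,0,1,0,0,-20,0,0,0,1,0,0,0,0,0,0,1],
)

```text
time: 43.65
position: [0.4263, -0.3071, 0.0871]
tool_rot: [0.097, 0.995, 0.002, -0.003]
ft_force: [-0.6, -0.1, 0.2]
grip_width: 0.0003
```

Emit:
move_arm(
  rows=[8,-1.6,0,0,0,0,1,8,-1.6,0,0,0,0,1,8,-1.6,0,0,0,0,1,8,-1.6,0,0,0,0,1,8,-1.6,0,0,0,0,1,8,-1.6,0,0,0,0,1,8,-1.6,0,0,0,0,1,8,-1.6,0,0,0,0,1,8,-1.6,0,0,0,0,1,8,-1.6,0,0,0,0,1,0,0,0,0,0,0,1,0,0,0,0,0,0,1],
)

```text
time: 44.85
position: [0.5076, -0.3268, 0.0892]
tool_rot: [0.098, 0.995, 0.0, -0.0]
ft_force: [-1.0, -0.2, 0.5]
grip_width: 0.0001
```

Run:
```python
from tubs import *
o=robot.get_obs();print(o['position'],o['ft_force'])
f=snap('side','side19')
cv2.imwrite('pics/side19c.png',cv2.resize(f['color'][200:360,300:460,::-1],None,fx=3.7,fy=3.7))
```

```text
[ 0.5076 -0.3268  0.0892] [-0.9539 -0.1971  0.519 ]
```

View pics/side19c.png

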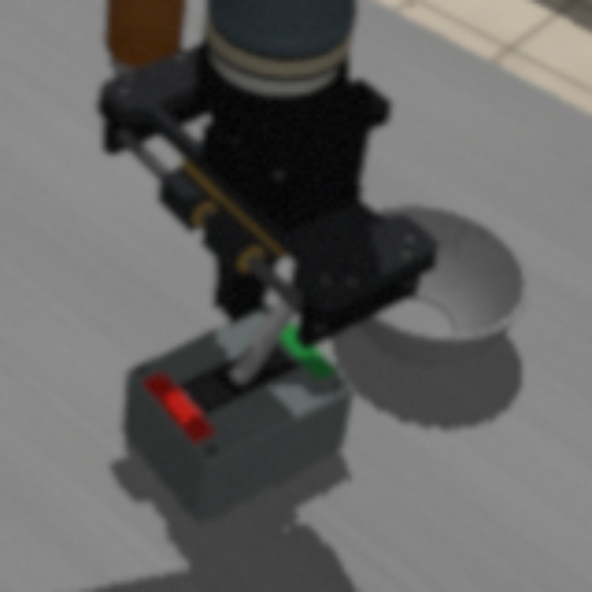

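The toggle has dropped to the green side. I withdraw upwards, back towards red and away from the knob, and then check everything.

Emit:
move_arm(
  rows=[-8,2,0,0,0,0,1,0,0,30,0,0,0,1,0,0,45,0,0,0,1,0,0,45,0,0,0,1,-10,40,20,0,0,0,1,-10,45,0,0,0,0,1,-10,45,0,0,0,0,1,0,45,0,0,0,0,1,0,45,0,0,0,0,1,0,45,0,0,0,0,1,0,0,0,0,0,0,1,0,0,0,0,0,0,1],
)

```text
time: 46.1
position: [0.4688, -0.059, 0.2294]
tool_rot: [0.096, 0.995, -0.0, -0.0]
ft_force: [0.2, -0.2, 0.4]
grip_width: 0.0006
```

Run:
```python
from tubs import *
o=robot.get_obs();print(o['time'],o['position'],o['ft_force'])
f=snap('side','side20');W=cloud(f)
m=(W[...,0]>.42)&(W[...,0]<.56)&(W[...,1]>.16)&(W[...,1]<.33)&(W[...,2]>.09)&(W[...,2]<.135);q=W[m]
if len(q)>100: print(len(q),np.linalg.lstsq(np.c_[q[:,0]-.5,q[:,1]-.346,np.ones(len(q))],q[:,2],rcond=None)[0])
m=(W[...,0]>.42)&(W[...,0]<.60)&(W[...,1]>-.37)&(W[...,1]<-.27)&(W[...,2]>.125)&(W[...,2]<.15);q=W[m];print('knob',len(q),np.median(q,0))
tubs(f)
f=snap('top','top20');W=cloud(f)
for nm,(lo,hi) in {'bottle':((.68,-.07),(.8,.03)),'bowl':((.6,-.42),(.76,-.28)),'shaker':((.34,-.04),(.44,.07))}.items():
    k=(W[...,2]>(0.1 if nm=='bottle' else 0.04))&(W[...,2]<.2)&(W[...,0]>lo[0])&(W[...,0]<hi[0])&(W[...,1]>lo[1])&(W[...,1]<hi[1]);q=W[k]
    print(nm,len(q),q.min(0) if len(q) else '',q.max(0) if len(q) else '')
```

```text
46.1 [ 0.4688 -0.059   0.2294] [ 0.1656 -0.1524  0.4178]
1605 [ 0.0005 -0.0012  0.112 ]
knob 138 [ 0.5583 -0.3428  0.1397]
[364. 224.] 110 hue 24.0 z 0.053 xy 0.7320 -0.1489 r 0.020
[286. 265.] 150 hue 1.0 z 0.059 xy 0.4672 -0.1256 r 0.023
[348. 310.] 133 hue 1.0 z 0.064 xy 0.4685 -0.3190 r 0.025
[395. 388.] 364 hue 14.0 z 0.042 xy 0.4127 -0.4894 r 0.044
bottle 681 [ 0.7329 -0.0562  0.1004] [0.7893 0.0039 0.1956]
bowl 657 [ 0.6166 -0.4116  0.0401] [ 0.7329 -0.2914  0.0665]
shaker 179 [0.3675 0.0217 0.0787] [0.4156 0.0505 0.0953]
```

View pics/side20.png

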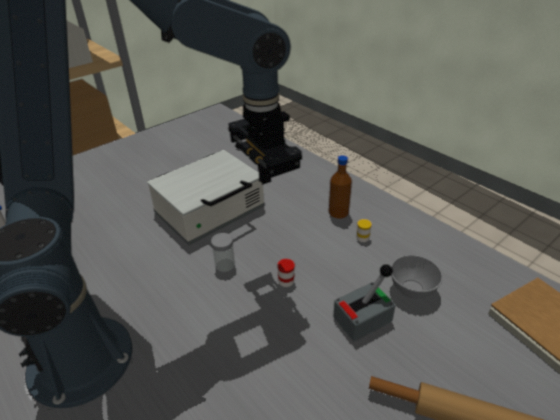

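The lid is level, the toggle leans to green at (386,271), the bystanders have not moved and the robot is clear. I hand in.

Run:
```python
from h import *
print(robot.hand_in())
```

```text
the job is handed in; nothing more can be done
None
```

I did every step in the required order and handed the job in at about 46 s of the 208 s; no verdict was reported. I switched the fan off, opened the lid to its stop and stood the three large tubs present (orange, yellow and red) in the chest. Then I shut the lid and switched the fan back on. No green tub was on the table, and I left the small red and yellow look-alikes alone.

**Last checks:**
- **Tubs:** just before the lid was shut, the three tub tops read 88 mm high, against an expected 87 mm. Their centres were about 14 mm off the middle along the chest's x, and within about 75 mm of it along its y. With the lid shut I could not see them again.
- **Lid:** it lay level, with a slope of about 0.001.
- **Toggle:** it leaned to green, with the knob at about (0.56, -0.34, 0.14).
- **Bystanders:** the bottle and bowl measured within 1 mm of where they started. The shaker's far edges also measured the same, but its near side was partly hidden in the last top view.
- **Robot:** it was clear of everything.

**Disagreement:** the reported tool height was about 38.5 mm lower than the real fingertips. The camera suggested this, and a gentle touch on the lid confirmed it. I allowed for it in every later grasp and placing.

Two move calls were refused because I had miscounted the numbers in a row; I sent them again corrected.

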